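# Pack kiln props into stack-nest totes

## Task

Pack away the kiln props: stand the two short square props upright on the floor of the red tote that is fixed to the plywood board, then turn the other, empty tote end for end, so that its finger lip is at the opposite end from the lip of the tote below, and stack it squarely on top so that it rests on the rim lugs instead of nesting. Only once it is stacked, stand the two tall round tube props upright on its floor, and let go of everything. Do not knock over or push aside the little white cup, the clay bowl and the jar.

Things in the scene. Friction and masses are not known exactly. Their poses are not given: they have to be found in the camera images.
- lower_tote: Red tote fixed on a plywood board 270x84x12 mm, loose, 0.8 kg. Origin: centre of board underside. Tote 240 (x) x 66 mm over rim; floor 15, rim 72 above origin; clear floor 170x46, mouth 234x60. Finger lip at its -x end. Rim lugs, tops at 64, jut 18 in: two in the lip-end corners, one mid other end. A tote turned end for end rests on them with 6 mm play in x, 4 in y; one facing alike sinks past.
- upper_tote: Same red tote, loose, empty, no board, 0.18 kg. Origin: centre of underside; floor 3, rim 60 mm above; rim 240 (x) x 66 mm, underside 222x52 with notched ends. Finger lip at its -x end, out to 134 mm from centre. Grip from above across the 66 mm width at mid length: upright grip pads, 50 mm long, 30 to 60 mm up. At the start both totes' lips point the same way within 0.8 rad, roughly to the robot.
- square_a: Short square kiln prop of buff fireclay, 30 x 30 mm and 36 mm tall, hollow (14 mm square hole from above), standing upright, 0.06 kg. Origin: centre of its underside; x and y along its sides. It belongs in the lower tote; both square props are alike.
- square_b: Short square kiln prop of buff fireclay, 30 x 30 mm and 36 mm tall, hollow (14 mm square hole from above), standing upright, 0.06 kg. Origin: centre of its underside; x and y along its sides. It belongs in the lower tote; both square props are alike.
- tube_a: Tall round kiln prop of buff fireclay, a tube 32 mm across and 80 mm tall with a 16 mm bore, standing upright, 0.10 kg. Origin: centre of its underside. It belongs in the upper tote; both tubes are alike.
- tube_b: Tall round kiln prop of buff fireclay, a tube 32 mm across and 80 mm tall with a 16 mm bore, standing upright, 0.10 kg. Origin: centre of its underside. It belongs in the upper tote; both tubes are alike.
- cup: Bystander: little white cup, 48 mm across the rim, 40 mm tall, standing among the props. Origin: centre of its underside. Leave it where it is.
- bowl: Bystander: bisque clay bowl, 96 mm across, 45 mm tall, beyond the props. Origin: centre of its underside. Leave it where it is.
- jar: Bystander: grey jar with a white cap, 52 mm across, 75 mm tall, beyond the props. Origin: centre of its underside. Leave it where it is.
Not all that is in view belongs to the job. Leave any blue, green or pink look-alike of the square_a alone.

How it is judged:
On the way, in this order (a step that is already met when the one before it is completed fails the run):
1. both square props stand on the floor of the lower tote, let go (x of square_a in the frame of lower_tote between -0.1 and 0.1 m and y of square_a in the frame of lower_tote between -0.02 and 0.02 m and z of square_a in the frame of lower_tote between 0.011 and 0.021 m and angle between each of square_a, square_b's own z axis and vertical below 0.12 rad and x of square_b in the frame of lower_tote between -0.1 and 0.1 m and y of square_b in the frame of lower_tote between -0.02 and 0.02 m and z of square_b in the frame of lower_tote between 0.011 and 0.021 m and contact force between each of square_a, square_b and the fingers below 0.05 N), for 0.2 s.
2. the other tote is stacked on the lower one's lugs, turned end for end, let go, the square props under it (x of square_a in the frame of lower_tote between -0.1 and 0.1 m and y of square_a in the frame of lower_tote between -0.02 and 0.02 m and z of square_a in the frame of lower_tote between 0.011 and 0.021 m and angle between each of square_a, square_b's own z axis and vertical below 0.12 rad and x of square_b in the frame of lower_tote between -0.1 and 0.1 m and y of square_b in the frame of lower_tote between -0.02 and 0.02 m and z of square_b in the frame of lower_tote between 0.011 and 0.021 m and z of upper_tote in the frame of lower_tote between 0.059 and 0.069 m and horizontal distance between upper_tote and lower_tote below 0.012 m and angle between the x axis of upper_tote and the x axis of lower_tote, either way round below 0.1 rad and angle between each of upper_tote, lower_tote's own z axis and vertical below 0.06 rad and contact force between upper_tote and the fingers below 0.05 N and linear speed of upper_tote below 0.02 m/s), for 0.2 s.
3. both tubes stand on the floor of the stacked tote (x of square_a in the frame of lower_tote between -0.1 and 0.1 m and y of square_a in the frame of lower_tote between -0.02 and 0.02 m and z of square_a in the frame of lower_tote between 0.011 and 0.021 m and angle between each of square_a, square_b, tube_a, tube_b's own z axis and vertical below 0.12 rad and x of square_b in the frame of lower_tote between -0.1 and 0.1 m and y of square_b in the frame of lower_tote between -0.02 and 0.02 m and z of square_b in the frame of lower_tote between 0.011 and 0.021 m and z of upper_tote in the frame of lower_tote between 0.059 and 0.069 m and horizontal distance between upper_tote and lower_tote below 0.012 m and angle between the x axis of upper_tote and the x axis of lower_tote, either way round below 0.1 rad and angle between each of upper_tote, lower_tote's own z axis and vertical below 0.06 rad and x of tube_a in the frame of upper_tote between -0.1 and 0.1 m and y of tube_a in the frame of upper_tote between -0.02 and 0.02 m and z of tube_a in the frame of upper_tote between -0.001 and 0.009 m and x of tube_b in the frame of upper_tote between -0.1 and 0.1 m and y of tube_b in the frame of upper_tote between -0.02 and 0.02 m and z of tube_b in the frame of upper_tote between -0.001 and 0.009 m), for 0.2 s.
At the end, for the whole second after the job is handed in: Square props upright (0.12 rad) on the lower tote's floor; upper tote on the lugs (underside 59-69 mm above the lower origin), centred within 12 mm, parallel within 0.1 rad, level within 0.06 rad; tubes upright on its floor; props within 20 mm of the centre line; all released, at rest (all of step 3 and contact force between each of square_a, square_b, tube_a, tube_b, lower_tote, upper_tote and the fingers below 0.05 N and linear speed of each of square_a, square_b, tube_a, tube_b, lower_tote, upper_tote below 0.02 m/s); the robot touches nothing.
It fails at once if the cup is shifted more than 30 mm or tipped over (distance of cup from where it was at the start of the episode above 0.03 m or angle between cup's own z axis and vertical above 0.5 rad).
It fails at once if the bowl is shifted more than 30 mm or tipped over (distance of bowl from where it was at the start of the episode above 0.03 m or angle between bowl's own z axis and vertical above 0.5 rad).
It fails at once if the jar is shifted more than 30 mm or tipped over (distance of jar from where it was at the start of the episode above 0.03 m or angle between jar's own z axis and vertical above 0.5 rad).
It also fails if it takes over 144 s, if anything falls off the work surface, if the arm or the gripper's body presses on something with over 40 N, if the wrist force passes 120 N, or if a joint passes its speed limit or range.

## Robot

A 7-joint arm with a two-finger parallel gripper is mounted at the origin on the work surface. World frame = base frame: x ahead of the robot, y to its left, z up, the work surface at z = 0. Lengths are in m, angles in rad, forces in N, time in s.
With the tool pointing down it reaches from about 0.425 to 0.925 m from the base axis. Payload 6.8 kg.
Tool frame: the origin (TCP) lies midway between the tips of the shut fingers; the grasp point (between the pads) lies 19 mm behind it (manip.hold_point_z is the distance from the TCP to the grasp point, in m); z points along the fingers, y is the direction in which the jaws open and shut (so a half turn about z gives the same grasp; the last joint's range is limited). The gripper opens to 85 mm and grips with 20 to 120 N. Pads are 22 mm wide; open, the fingers measure 114 mm over their backs; the gripper's body (76 mm by 85 mm) begins 54 mm behind the grasp point. The pads swing forward as they close: fully open they stand 13 mm farther back than shut.
Start: joints at [-1.415, 0.477, 0.022, 1.555, -0.011, 1.109, -0.083], TCP at [0.176, 0.652, 0.231] pointing down, gripper open.
Joint ranges: [-2.96, 2.96], [-0.34, 2.1], [-1.41, 1.46], [0.24, 2.44], [-1.37, 4.51], [0.17, 1.92], [-2.96, 2.96]. Speed limits (rad/s): [2.39, 2.39, 3.14, 3.14, 3.14, 3.14, 3.14].

## Interface

Orientations are given as a 3x3 rotation matrix whose columns are the frame's x, y, z axes.
In Python, from cell import manip gives the robot as it stands.
- The arm moves only by the tool play_rows, never from a script. Its argument "moves" is a list of rows, each an object with "translation": the shift along the world's x, y, z in units of 400 mm (1.0 is 400 mm), a list of three; "delta_rot": the turn, a rotation vector about the world's x, y, z in units of 90 degrees (1.0 is 90 degrees), a list of three; "hand": the gripper's target within -1 to 1 (shut at 1, half-way at 0, fully open at -1). In form: [{"translation": [dx, dy, dz], "delta_rot": [ax, ay, az], "hand": hand}, ...]. A call has 1 to 10 rows; each row shifts and turns the commanded pose from where the row before left it; what a row does not reach is not made up. A row lasts 1/12 s, in which the tool goes at most 41.7 mm and 7.16 degrees, less where a joint would pass 70% of its speed; a pose out of reach is approached as far as the arm can. A call with a number of a shift or a turn outside -1 to 1 is refused whole. A call with a gripper value outside its range is refused whole. The fingers move at their own pace and stop on an object; "squeeze" is the grip in N (left out, the last holds). Time passes only in rows, so rows that do not move let the fingers close. It gives the time, the measured TCP pose, the force and the opening at its end, in the units of the state.
- manip.get_state(): the state, without advancing time (a new reading comes with each control period).
- manip.snapshot(name): name is "scene" or "side" or "wrist"; returns a dict with "pixels" (384x512x3 uint8, red, green, blue), "intrinsics" (3x3 intrinsics, pixels), "extrinsics" (4x4, takes a point from camera to world coordinates). Camera axes: x right, y up, looking along -z (the intrinsics and any distortion apply to the point x, -y, -z); pixel columns grow to the right and rows downward; lengths in m; the calibration is good to about 2 mm. The wrist camera is an equidistant fisheye: a pixel r from the principal point sees the ray r / f radians off the axis. A picture is of the moment at which its call begins. There is no depth.
- manip.job_done(): hands the job in, once; it reports no verdict.
The state is a dict: "t": time; "joint_positions": joint angles; "qd": joint speeds; "joint_torque": joint torques, N m; "position": TCP position; "orientation": TCP orientation; "ft_force": force on the tool from outside, world axes, zero at the start; "moment": the same for the moment, N m; "grip_width": finger opening in m.
Only numpy, scipy, OpenCV 4.12 (cv2) and the standard library are available. Lean on these libraries where they do the work, as an engineer would, in place of code of your own. Each camera call takes 0.05 s, during which the arm holds its last target. There are 200 camera calls.

## Working session

There is one attempt and no reset: what is moved stays moved. The work goes in short steps, Python scripts to look and compute and a tool call to move; the robot and the scene stay as the last step left them, time stands still between calls to the robot, and variables do not carry over. Pictures are saved under pics/ and viewed, about 12 in all and at most 16, crops included, and the job is handed in when it is done.

Besides the shell and the picture viewer there is one more tool, called after "Request:" by a JSON object that holds its "name" and its "arguments". play_rows: Moves the arm, as the interface text tells. Its arguments: {"type":"object","properties":{"moves":{"type":"array","items":{"type":"object","properties":{"translation":{"type":"array","items":{"type":"number"}},"delta_rot":{"type":"array","items":{"type":"number"}},"hand":{"type":"number"}}}},"squeeze":{"type":"number"}},"required":["moves"]}

```bash
mkdir -p pics
cat > h.py <<'E'
import numpy as np, cv2
from cell import manip
def snap(n,f=None):
    s=manip.snapshot(n)
    if f: cv2.imwrite('pics/'+f,cv2.cvtColor(s['pixels'],cv2.COLOR_RGB2BGR))
    return s
def ray(s,u,v):
    K=np.array(s['intrinsics']);E=np.array(s['extrinsics'])
    a=(u-K[0,2])/K[0,0];b=(v-K[1,2])/K[1,1]
    if s.get('fish'):
        r=np.hypot(a,b);k=np.sin(r)/max(r,1e-9);d=np.array([a*k,-b*k,-np.cos(r)])
    else: d=np.array([a,-b,-1.])
    return E[:3,3],E[:3,:3]@d
def pt(s,u,v,z):
    o,d=ray(s,u,v);return o+d*(z-o[2])/d[2]
def proj(s,p):
    K=np.array(s['intrinsics']);E=np.array(s['extrinsics'])
    c=E[:3,:3].T@(np.asarray(p,float)-E[:3,3]);x,y,z=c[0],-c[1],-c[2]
    if s.get('fish'):
        r=np.hypot(x,y);t=np.arctan2(r,z);x,y=x/r*t,y/r*t
    else: x,y=x/z,y/z
    return np.array([K[0,0]*x+K[0,2],K[1,1]*y+K[1,2]])
E
python3 - <<'E'
from h import *
a=snap('scene');b=snap('side');c=snap('wrist')
im=np.hstack([x['pixels'] for x in(a,b)])
cv2.imwrite('pics/scene0.png',cv2.cvtColor(a['pixels'],cv2.COLOR_RGB2BGR))
cv2.imwrite('pics/side0.png',cv2.cvtColor(b['pixels'],cv2.COLOR_RGB2BGR))
cv2.imwrite('pics/wrist0.png',cv2.cvtColor(c['pixels'],cv2.COLOR_RGB2BGR))
np.set_printoptions(precision=3,suppress=True)
for x in(a,b,c):print(x['intrinsics'],x['extrinsics'],x.keys())
print(manip.get_state(),manip.hold_point_z)
E
```

```text
[[413.595   0.    255.007]
 [  0.    413.595 191.816]
 [  0.      0.      1.   ]] [[-0.027 -0.723  0.69   1.164]
 [ 0.999 -0.006  0.033  0.038]
 [-0.02   0.69   0.723  0.653]
 [ 0.     0.     0.     1.   ]] dict_keys(['pixels', 'intrinsics', 'extrinsics'])
[[361.191   0.    253.101]
 [  0.    361.191 186.764]
 [  0.      0.      1.   ]] [[ 0.978  0.152 -0.142  0.486]
 [-0.208  0.711 -0.671 -0.531]
 [-0.001  0.686  0.727  0.604]
 [ 0.     0.     0.     1.   ]] dict_keys(['pixels', 'intrinsics', 'extrinsics'])
[[297.319   0.    258.237]
 [  0.    297.319 193.593]
 [  0.      0.      1.   ]] [[ 0.26  -0.926 -0.272  0.107]
 [ 0.966  0.249  0.075  0.669]
 [-0.001 -0.283  0.959  0.372]
 [ 0.     0.     0.     1.   ]] dict_keys(['pixels', 'intrinsics', 'extrinsics'])
{'t': 0.15, 'joint_positions': array([-1.415,  0.478,  0.022,  1.556, -0.011,  1.109, -0.083]), 'qd': array([-0.001, -0.002, -0.   , -0.002,  0.001,  0.001,  0.001]), 'joint_torque': array([  0.002, -59.693,   1.61 , -28.149,   0.012,   0.007,   0.   ]), 'position': array([0.176, 0.651, 0.231]), 'orientation': array([[-0.965,  0.261, -0.   ],
       [ 0.261,  0.965, -0.001],
       [-0.   , -0.001, -1.   ]]), 'ft_force': array([-0.732,  0.551,  0.778]), 'moment': array([-0.031,  0.001,  0.052]), 'grip_width': 0.08511164356803079} 0.0187
```

View pics/scene0.png

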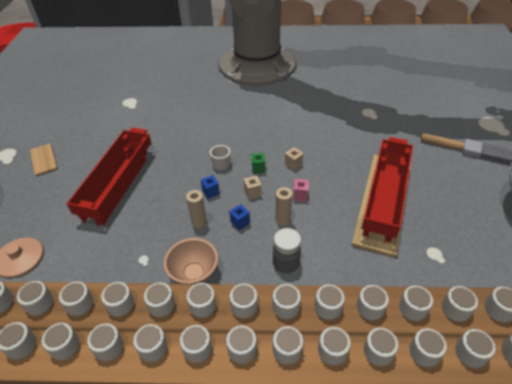

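View pics/side0.png

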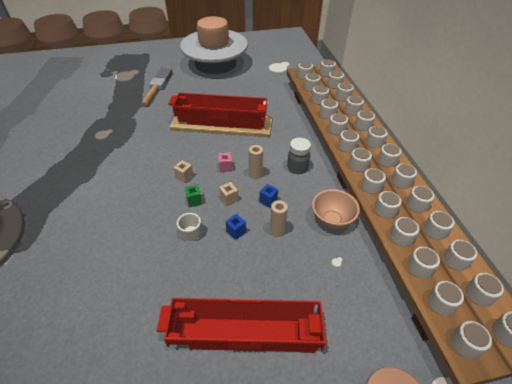

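The scene view shows the upper tote at left (112,175), the lower tote on its board at right (390,190), buff squares at (294,158) and (252,187), tubes at (197,208) and (284,205), cup at (220,157), bowl at (192,262) and jar at (287,250). The side view agrees. Next I'll enlarge both for corner picks.

Run:
```python
from h import *
a=cv2.imread('pics/scene0.png');b=cv2.imread('pics/side0.png')
def crop(im,x,y,w,h,k):
    c=cv2.resize(im[y:y+h,x:x+w],None,fx=k,fy=k,interpolation=cv2.INTER_CUBIC)
    for i in range(0,w,10):
        cv2.line(c,(i*k,0),(i*k,6),(255,255,255),1)
        if i%20==0: cv2.putText(c,str(x+i),(i*k,16),0,.35,(0,255,255),1)
    for i in range(0,h,10):
        cv2.line(c,(0,i*k),(6,i*k),(255,255,255),1)
        if i%20==0: cv2.putText(c,str(y+i),(7,i*k+4),0,.35,(0,255,255),1)
    return c
o=np.zeros((600,800,3),np.uint8)
def put(c,x,y): o[y:y+c.shape[0],x:x+c.shape[1]]=c[:600-y,:800-x]
put(crop(a,60,120,100,110,4),0,0);put(crop(a,350,130,70,130,4),410,0)
cv2.imwrite('pics/c1.png',o[:530,:700])
o[:]=0
put(crop(b,150,290,185,65,4),0,0);put(crop(b,160,85,120,55,5),0,280)
cv2.imwrite('pics/c2.png',o[:570,:760])
```

```text
(no output)
```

View pics/c1.png

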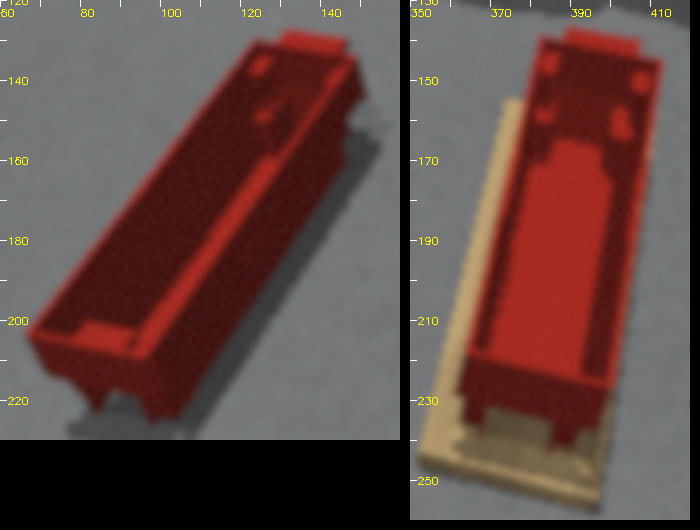

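View pics/c2.png

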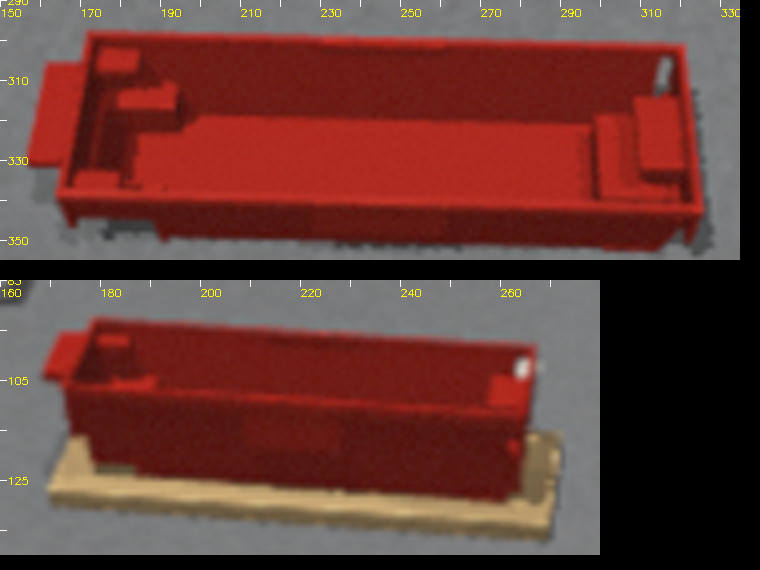

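The crops show both totes' rim corners, with lips on the robot side. I'll cast the rim corners onto the rim planes (0.060 and 0.072 m), and find the props by mask.

Run:
```python
from h import *
np.set_printoptions(precision=4,suppress=True)
a=snap('scene');b=snap('side')
def tote(n,s,P,z):
    # order: lipL, lipR(-y.. ), farR, farL
    Q=np.array([pt(s,*p,z)[:2] for p in P]);l=[np.linalg.norm(Q[i]-Q[(i+1)%4]) for i in range(4)]
    d=(Q[2]+Q[3]-Q[0]-Q[1]);print(n,Q.mean(0),np.arctan2(d[1],d[0]),np.array(l))
tote('U scene',a,[(123.7,130),(148.7,135.5),(97.5,209.5),(67,203)],.06)
tote('U side',b,[(173,298.5),(165,339.5),(325.7,342.5),(320.7,301.5)],.06)
tote('L scene',a,[(382.5,139.5),(413,145),(400.7,227),(364.5,218.7)],.072)
tote('L side',b,[(178.6,92.6),(172.4,106.4),(265,112.4),(267.4,98.2)],.072)
# props
for n,s in(('scene',a),('side',b)):
    hsv=cv2.cvtColor(s['pixels'],cv2.COLOR_RGB2HSV)
    m=cv2.inRange(hsv,(8,40,60),(22,170,255))
    k,lab,st,c=cv2.connectedComponentsWithStats(m)
    for i in range(1,k):
        x,y,w,h,A=st[i]
        if 60<A<2000 and w<60: print(n,st[i],c[i], 'z18',pt(s,*c[i],.018)[:2],'z40',pt(s,*c[i],.04)[:2])
```

```text
U scene [ 0.5262 -0.2969] -0.2313102353978759 [0.0663 0.2323 0.0672 0.2367]
U side [ 0.5233 -0.3012] -0.2302199361687618 [0.0646 0.2371 0.0638 0.2359]
L scene [0.5722 0.2795] -0.31698316935218956 [0.0643 0.2384 0.0638 0.2381]
L side [0.5703 0.2728] -0.3227170229886053 [0.0648 0.238  0.0642 0.2391]
scene [218   8   9  18  94] [222.5     18.7447] z18 [-0.2887 -0.1297] z40 [-0.2383 -0.1239]
scene [421 133  44  17 413] [441.8499 140.9177] z18 [0.3882 0.4474] z40 [0.4151 0.4332]
scene [ 29 143  28  33 658] [ 42.6672 159.0152] z18 [ 0.4572 -0.4894] z40 [ 0.4817 -0.4712]
scene [285 148  18  22 299] [293.5318 158.0836] z18 [0.4511 0.0942] z40 [0.4758 0.0922]
scene [ 352  154   50  104 1329] [372.8307 225.4116] z18 [0.6477 0.2416] z40 [0.6656 0.2345]
scene [244 175  17  24 321] [252.4361 186.5047] z18 [0.5431 0.0027] z40 [0.5646 0.0039]
scene [276 187  17  38 539] [283.3228 205.0816] z18 [0.596  0.0679] z40 [0.6157 0.0668]
scene [186 190  20  38 540] [196.1593 207.887 ] z18 [ 0.6054 -0.111 ] z40 [ 0.6248 -0.1059]
scene [   0  237   44   41 1417] [ 19.6796 256.5519] z18 [ 0.7299 -0.4274] z40 [
[... 1812 characters left out ...]
 116  15  19 181] [377.5414 126.7017] z18 [0.9678 0.1542] z40 [0.9497 0.1285]
side [384 132  15  22 219] [390.5799 144.6256] z18 [0.9675 0.0795] z40 [0.9494 0.0565]
side [249 145  14  34 434] [255.2673 161.288 ] z18 [0.6233 0.0903] z40 [0.6182 0.067 ]
side [174 161  19  22 311] [183.0868 171.0354] z18 [0.4522 0.0929] z40 [0.4534 0.0694]
side [219 182  19  24 330] [228.3879 193.3697] z18 [0.5437 0.0015] z40 [ 0.5416 -0.0185]
side [270 200  18  37 534] [278.0693 217.736 ] z18 [ 0.6329 -0.087 ] z40 [ 0.6274 -0.1036]
side [506 314   6  16  64] [509.25   320.7969] z18 [ 0.9507 -0.376 ] z40 [ 0.9332 -0.3818]
side [366 367  53  17 648] [390.7654 376.4738] z18 [ 0.7204 -0.4132] z40 [ 0.7116 -0.4176]
```

Request:
{"name": "play_rows", "arguments": {"moves": [{"translation":[0.045,-0.085,0],"delta_rot":[0,0,0],"hand":-1},{"translation":[0.045,-0.085,0],"delta_rot":[0,0,0],"hand":-1},{"translation":[0.045,-0.085,0],"delta_rot":[0,0,0],"hand":-1},{"translation":[0.045,-0.085,0],"delta_rot":[0,0,0],"hand":-1},{"translation":[0.045,-0.085,0],"delta_rot":[0,0,0],"hand":-1},{"translation":[0.045,-0.085,0],"delta_rot":[0,0,0],"hand":-1},{"translation":[0.045,-0.085,0],"delta_rot":[0,0,0],"hand":-1},{"translation":[0.045,-0.085,0],"delta_rot":[0,0,0],"hand":-1},{"translation":[0.045,-0.085,0],"delta_rot":[0,0,0],"hand":-1},{"translation":[0.045,-0.085,0],"delta_rot":[0,0,0],"hand":-1}]}}

```text
t: 1.08
position: [0.3565, 0.3099, 0.2315]
orientation: [[-0.965, 0.261, 0.0], [0.261, 0.965, 0.0], [-0.0, 0.0, -1.0]]
ft_force: [0.5, 0.2, 0.5]
grip_width: 0.0856
```

Request:
{"name": "play_rows", "arguments": {"moves": [{"translation":[0.045,-0.085,0],"delta_rot":[0,0,0],"hand":-1},{"translation":[0.045,-0.085,0],"delta_rot":[0,0,0],"hand":-1},{"translation":[0.045,-0.085,0],"delta_rot":[0,0,0],"hand":-1},{"translation":[0.045,-0.085,0],"delta_rot":[0,0,0],"hand":-1},{"translation":[0.045,-0.085,0],"delta_rot":[0,0,0],"hand":-1},{"translation":[0.045,-0.085,0],"delta_rot":[0,0,0],"hand":-1},{"translation":[0.045,-0.085,0],"delta_rot":[0,0,0],"hand":-1}]}}

```text
t: 1.67
position: [0.4825, 0.0719, 0.2316]
orientation: [[-0.965, 0.261, 0.001], [0.261, 0.965, 0.0], [-0.0, 0.001, -1.0]]
ft_force: [0.5, 0.3, -1.2]
grip_width: 0.0854
```

Run:
```python
from h import *
np.set_printoptions(precision=4,suppress=True)
c=snap('wrist','wrist1.png');c['fish']=1
s=manip.get_state();print(s['t'],s['position'],s['orientation'],s['joint_positions'],c['extrinsics'])
p=c['pixels'];hsv=cv2.cvtColor(p,cv2.COLOR_RGB2HSV);m=cv2.inRange(hsv,(8,40,60),(22,170,255))
for g in((.4515,.0935,.018),(.5435,.002,.018),(.617,.067,.04),(.626,-.105,.04)): print(proj(c,g))
```

```text
1.7167 [0.4857 0.0641 0.2321] [[-0.9631  0.2692  0.0036]
 [ 0.2692  0.9631 -0.003 ]
 [-0.0043 -0.0019 -1.    ]] [-0.6109  0.1685  0.3957  2.0097 -0.0737  0.9746  1.1191] [[ 0.2601 -0.9261 -0.2733  0.4136]
 [ 0.9656  0.2497  0.0728  0.0897]
 [ 0.0008 -0.2828  0.9592  0.3729]
 [ 0.      0.      0.      1.    ]]
[269.3708 138.1217]
[218.8506 225.8341]
[281.9286 270.5586]
[164.9582 299.6537]
```

View pics/wrist1.png

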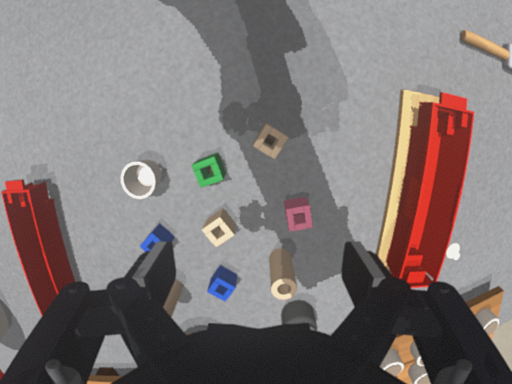

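The wrist view shows square A at (269,141), square B at (219,229), green at (208,171), pink at (298,215), cup at (140,180) and tube at (283,275). I'll get the yaws by unprojecting the mask contours.

```bash
cat >> h.py <<'E'
def rects(c,guess,z,lo=(5,40,40),hi=(25,190,255),R=25):
    hsv=cv2.cvtColor(c['pixels'],cv2.COLOR_RGB2HSV);m=cv2.inRange(hsv,lo,hi)
    n,lab,st,ce=cv2.connectedComponentsWithStats(m)
    i=min((i for i in range(1,n) if st[i,4]>60),key=lambda i:np.hypot(*(ce[i]-guess)))
    cs,_=cv2.findContours((lab==i).astype(np.uint8),cv2.RETR_EXTERNAL,cv2.CHAIN_APPROX_NONE)
    P=max(cs,key=len)[:,0]
    W=np.array([pt(c,*q,z)[:2] for q in P],np.float32)
    r=cv2.minAreaRect(W*1000);print(st[i],ce[i],'rect mm',np.round(r[0],1),np.round(r[1],1),'ang',round(r[2],1));return r,W
E
python3 - <<'E'
from h import *
c=snap('wrist');c['fish']=1;print(c['extrinsics'][:3,3])
rects(c,(269,141),.036);rects(c,(219,229),.036)
p=c['pixels'];print(p[128:150:4,262:280:4])
o=np.hstack([cv2.resize(p[y-25:y+25,x-25:x+25],None,fx=8,fy=8,interpolation=cv2.INTER_CUBIC) for x,y in((269,141),(219,229))])
cv2.imwrite('pics/w2.png',o[:,:,::-1])
E
```

```text
[0.41648079 0.08296647 0.37307469]
[259 118  35  36 722] [275.73684211 135.60249307] rect mm [452.8  92.9] [31.5 30.6] ang 43.9
[208 205  34  38 808] [224.90717822 223.56930693] rect mm [539.8   5.3] [36.6 39.9] ang 21.6
[[[ 90  91  92]
  [124 107  91]
  [142 125 106]
  [111  97  83]
  [144 125 106]]

 [[103  94  83]
  [141 123 103]
  [139 122 101]
  [ 58  53  48]
  [ 58  49  45]]

 [[150 132 109]
  [138 122 102]
  [ 75  65  58]
  [ 62  54  51]
  [ 59  52  47]]

 [[182 159 133]
  [164 144 120]
  [133 115  98]
  [ 94  84  71]
  [ 96  85  73]]

 [[108 107 106]
  [176 153 131]
  [181 157 132]
  [173 151 126]
  [131 115  98]]

 [[107 109 108]
  [103 104 106]
  [132 122 112]
  [177 155 130]
  [178 156 131]]]
```

View pics/w2.png

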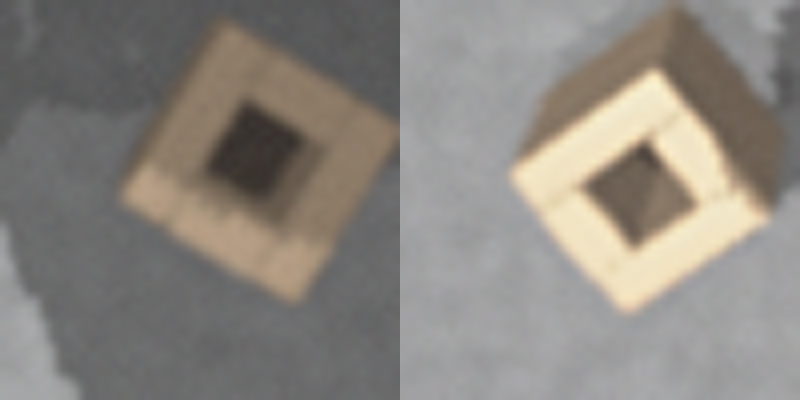

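Run:
```python
from h import *
np.set_printoptions(precision=4,suppress=True)
c=snap('wrist');c['fish']=1
Q=np.array([pt(c,*q,.036)[:2] for q in((225.9,212.5),(240.25,231.25),(222.5,243.1),(207.75,225.5))])
print('B',Q.mean(0),[np.linalg.norm(Q[i]-Q[i-1]) for i in range(4)],np.degrees([np.arctan2(*(Q[i]-Q[i-1])[::-1]) for i in range(4)]))
for n,q,z in(('cup',(140,180),.035),('green',(208,168),.036),('pink',(299,216),.036),('blue1',(156,240),.02),('blue2',(222,285),.036),('tubeA',(284,289),.08)):print(n,pt(c,*q,z)[:2])
print(manip.get_state()['position'],manip.get_state()['grip_width'])
```

```text
B [0.5432 0.0059] [np.float64(0.029086502994261368), np.float64(0.029936879235003894), np.float64(0.028277466535390677), np.float64(0.029631345339912817)] [ 110.9461   18.7978  -69.6336 -159.6567]
cup [ 0.4556 -0.0774]
green [0.4658 0.0107]
pink [0.5524 0.0989]
blue1 [ 0.5422 -0.0951]
blue2 [ 0.6228 -0.0235]
tubeA [0.6207 0.0599]
[0.483  0.0705 0.2315] 0.08545175326314547
```

Request:
{"name": "play_rows", "arguments": {"moves": [{"translation":[-0.015,0.011,-0.07],"delta_rot":[0,0,-0.068],"hand":-1},{"translation":[-0.015,0.011,-0.07],"delta_rot":[0,0,-0.068],"hand":-1},{"translation":[-0.015,0.011,-0.07],"delta_rot":[0,0,-0.068],"hand":-1},{"translation":[-0.015,0.011,-0.07],"delta_rot":[0,0,-0.068],"hand":-1},{"translation":[-0.015,0.011,-0.07],"delta_rot":[0,0,-0.068],"hand":-1},{"translation":[0,0,0],"delta_rot":[0,0,0],"hand":-0.5}]}}

```text
t: 2.32
position: [0.4471, 0.0968, 0.0873]
orientation: [[-0.698, 0.716, -0.009], [0.716, 0.698, -0.003], [0.004, -0.008, -1.0]]
ft_force: [-0.7, 0.0, 0.4]
grip_width: 0.0755
```

Run:
```python
from h import *
c=snap('wrist','w3.png');c['fish']=1
s=manip.get_state();print(s['position'],np.degrees(np.arctan2(s['orientation'][1,1],s['orientation'][0,1])),s['grip_width'])
print(proj(c,(.4528,.0925,.036)),proj(c,s['position']))
rects(c,proj(c,(.4528,.0925,.036)),.036)
```

```text
[0.44924178 0.09641189 0.08955021] 44.547863069552655 0.06825162234254654
[260.64480224 223.17609079] [260.95960887 251.7229042 ]
[ 241  189   44   53 2178] [262.57208448 215.03627181] rect mm [449.8  97.3] [29.8 38.8] ang 43.6
```

View pics/w3.png

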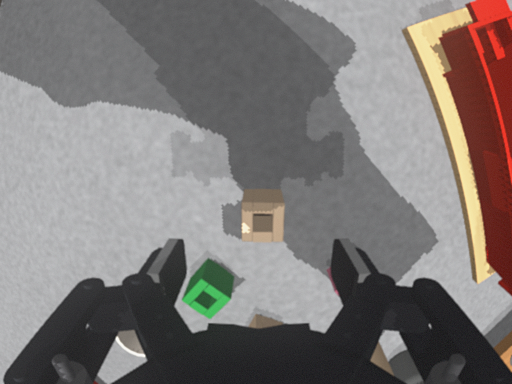

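Request:
{"name": "play_rows", "arguments": {"moves": [{"translation":[0,0,-0.072],"delta_rot":[0,0,0],"hand":-0.5},{"translation":[0,0,-0.072],"delta_rot":[0,0,0],"hand":-0.5},{"translation":[0,0,-0.07],"delta_rot":[0,0,0],"hand":-0.5},{"translation":[0,0,0],"delta_rot":[0,0,0],"hand":-0.5},{"translation":[0,0,0],"delta_rot":[0,0,0],"hand":1},{"translation":[0,0,0],"delta_rot":[0,0,0],"hand":1},{"translation":[0,0,0],"delta_rot":[0,0,0],"hand":1},{"translation":[0,0,0],"delta_rot":[0,0,0],"hand":1},{"translation":[0,0,0],"delta_rot":[0,0,0],"hand":1}], "squeeze": 30}}

```text
t: 3.12
position: [0.4537, 0.0962, 0.0079]
orientation: [[-0.699, 0.715, 0.004], [0.715, 0.699, 0.002], [-0.001, 0.004, -1.0]]
ft_force: [-0.8, -0.8, 7.1]
grip_width: 0.0294
```

Request:
{"name": "play_rows", "arguments": {"moves": [{"translation":[0,0,0.1],"delta_rot":[0,0,0],"hand":1},{"translation":[0,0,0.1],"delta_rot":[0,0,-0.075],"hand":1},{"translation":[0,0,0.1],"delta_rot":[0,0,-0.075],"hand":1},{"translation":[0.056,0.061,0.01],"delta_rot":[0,0,-0.077],"hand":1},{"translation":[0.056,0.061,0],"delta_rot":[0,0,-0.077],"hand":1},{"translation":[0.056,0.061,0],"delta_rot":[0,0,-0.077],"hand":1},{"translation":[0.056,0.061,0],"delta_rot":[0,0,-0.077],"hand":1},{"translation":[0.056,0.061,0],"delta_rot":[0,0,-0.077],"hand":1},{"translation":[0.056,0.061,0],"delta_rot":[0,0,-0.077],"hand":1},{"translation":[0.056,0.061,0],"delta_rot":[0,0,-0.077],"hand":1}]}}

```text
t: 3.95
position: [0.6097, 0.2685, 0.1318]
orientation: [[0.309, 0.951, 0.001], [0.951, -0.309, 0.002], [0.002, 0.001, -1.0]]
ft_force: [0.9, 0.3, -0.6]
grip_width: 0.0302
```

Request:
{"name": "play_rows", "arguments": {"moves": [{"translation":[0,0,0],"delta_rot":[0,0,0],"hand":1},{"translation":[0,0,0],"delta_rot":[0,0,0],"hand":1}]}}

```text
t: 4.12
position: [0.6093, 0.2687, 0.1307]
orientation: [[0.3, 0.954, 0.001], [0.954, -0.3, 0.0], [0.001, 0.001, -1.0]]
ft_force: [-0.7, -1.4, -1.1]
grip_width: 0.0295
```

Run:
```python
from h import *
c=snap('wrist','w4.png');c['fish']=1
s=manip.get_state();print(s['t'],s['position'],np.degrees(np.arctan2(s['orientation'][1,1],s['orientation'][0,1])),s['grip_width'],s['ft_force'])
y=-.32;R=np.array([[np.cos(y),-np.sin(y)],[np.sin(y),np.cos(y)]])
for q in((-.12,-.033),(-.12,.033),(.12,.033),(.12,-.033)):print(q,proj(c,[*(np.array([.571,.276])+R@q),.072]))
```

```text
4.1667 [0.6086993  0.26671237 0.13069611] -17.582240107018116 0.02948452048564538 [-0.77361991 -0.65529833 -0.03875515]
(-0.12, -0.033) [ 74.27292502 246.57597717]
(-0.12, 0.033) [ 61.18184188 172.24166203]
(0.12, 0.033) [370.16090826 174.62425054]
(0.12, -0.033) [359.05115747 256.14046781]
```

View pics/w4.png

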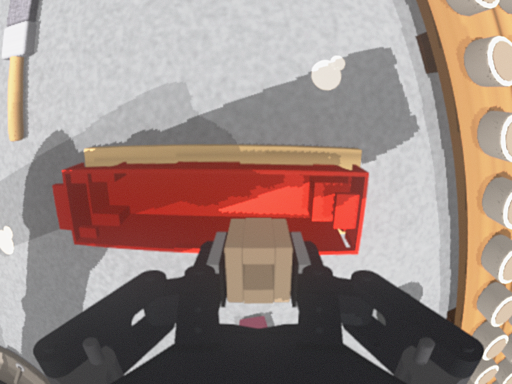

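The rim corners in this view, (75,244), (65,170), (368,170) and (358,253), agree with the estimate to about 3 px. That puts the tote centre at about (0.572, 0.2785). The prop is over its spot, so I'll lower it.

Request:
{"name": "play_rows", "arguments": {"moves": [{"translation":[0.002,0,-0.07],"delta_rot":[0,0,0],"hand":1},{"translation":[0,0,-0.07],"delta_rot":[0,0,0],"hand":1},{"translation":[0,0,-0.07],"delta_rot":[0,0,0],"hand":1},{"translation":[0,0,-0.04],"delta_rot":[0,0,0],"hand":1},{"translation":[0,0,-0.015],"delta_rot":[0,0,0],"hand":1},{"translation":[0,0,0],"delta_rot":[0,0,0],"hand":1},{"translation":[0,0,0],"delta_rot":[0,0,0],"hand":1}]}}

```text
t: 4.75
position: [0.6101, 0.2658, 0.0251]
orientation: [[0.305, 0.952, 0.001], [0.952, -0.305, 0.001], [0.001, 0.001, -1.0]]
ft_force: [-0.1, 0.2, -0.4]
grip_width: 0.0291
```

Request:
{"name": "play_rows", "arguments": {"moves": [{"translation":[0,0,-0.005],"delta_rot":[0,0,0],"hand":1},{"translation":[0,0,0],"delta_rot":[0,0,0],"hand":1},{"translation":[0,0,0],"delta_rot":[0,0,0],"hand":-0.15},{"translation":[0,0,0],"delta_rot":[0,0,0],"hand":-0.15},{"translation":[0,0,0],"delta_rot":[0,0,0],"hand":-0.15},{"translation":[0,0,0.05],"delta_rot":[0,0,0],"hand":-0.15},{"translation":[0,0,0.1],"delta_rot":[0,0,0],"hand":-0.15},{"translation":[0,0,0.1],"delta_rot":[0,0,0],"hand":-0.15},{"translation":[0,0,0.1],"delta_rot":[0,0,0],"hand":-0.15}]}}

```text
t: 5.5
position: [0.6091, 0.2661, 0.1629]
orientation: [[0.305, 0.952, -0.001], [0.952, -0.305, -0.001], [-0.001, -0.001, -1.0]]
ft_force: [0.7, -0.5, 0.0]
grip_width: 0.0492
```

Request:
{"name": "play_rows", "arguments": {"moves": [{"translation":[-0.0206,-0.082,0],"delta_rot":[0,0,-0.0725],"hand":-0.3},{"translation":[-0.0206,-0.082,0],"delta_rot":[0,0,-0.0725],"hand":-0.3},{"translation":[-0.0206,-0.082,0],"delta_rot":[0,0,-0.0725],"hand":-0.3},{"translation":[-0.0206,-0.082,0],"delta_rot":[0,0,-0.0725],"hand":-0.3},{"translation":[-0.0206,-0.082,0],"delta_rot":[0,0,-0.0725],"hand":-0.3},{"translation":[-0.0206,-0.082,0],"delta_rot":[0,0,-0.0725],"hand":-0.3},{"translation":[-0.0206,-0.082,0],"delta_rot":[0,0,-0.0725],"hand":-0.3},{"translation":[-0.0206,-0.082,0],"delta_rot":[0,0,-0.0725],"hand":-0.3},{"translation":[0,0,0],"delta_rot":[0,0,0],"hand":-0.4},{"translation":[0,0,0],"delta_rot":[0,0,0],"hand":-0.4}]}}

```text
t: 6.33
position: [0.5431, 0.002, 0.1619]
orientation: [[0.941, 0.34, 0.0], [0.34, -0.941, -0.0], [0.0, 0.0, -1.0]]
ft_force: [0.9, 0.5, 0.3]
grip_width: 0.0598
```

Run:
```python
from h import *
np.set_printoptions(precision=4,suppress=True)
c=snap('wrist','w5.png');c['fish']=1
s=manip.get_state();print(s['t'],s['position'],np.degrees(np.arctan2(s['orientation'][1,1],s['orientation'][0,1])),s['grip_width'])
g=proj(c,(.5432,.004,.036));print(g)
# bright top face only
hsv=cv2.cvtColor(c['pixels'],cv2.COLOR_RGB2HSV);print(hsv[int(g[1])-20:int(g[1])+20:5,int(g[0])-25:int(g[0])+25:5,2])
rects(c,g,.036,lo=(5,30,190),hi=(30,190,255))
```

```text
6.3833 [0.5437 0.004  0.1618] -69.93390159843521 0.06001136638688113
[255.2279 185.8313]
[[168 167 153 123 123 124 123 123 123 171]
 [176 172 147 246 245 246 245 246 246 179]
 [167 173 148 244 244 247 246 245 244 176]
 [168 176 147 244 244  81  74 143 243 201]
 [154 153 148 243 245 122 123 141 243 205]
 [152 149 146 244 244 118 118 138 243 190]
 [147 150 158 244 242 242 243 242 242 161]
 [150 149 151 186 186 173 167 171 162 161]]
[242 169  33  31 418] [257.6268 188.9617] rect mm [545.6   2.1] [28.8 30. ] ang 19.9
```

View pics/w5.png

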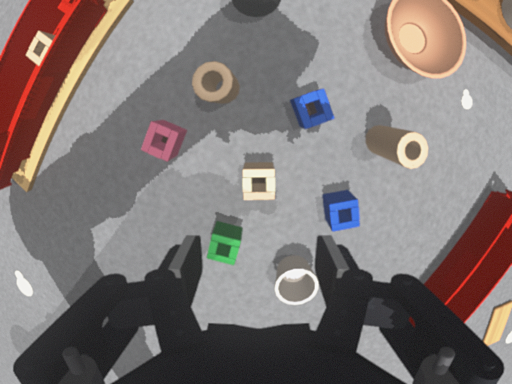

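Square B is at (258,185), centred between the fingers to within 2-3 mm, and square A stands in the tote at (40,47). I'll grasp B.

Request:
{"name": "play_rows", "arguments": {"moves": [{"translation":[0.004,-0.004,-0.1],"delta_rot":[0,0,0],"hand":-0.4},{"translation":[0,0,-0.1],"delta_rot":[0,0,0],"hand":-0.4},{"translation":[0,0,-0.1],"delta_rot":[0,0,0],"hand":-0.4},{"translation":[0,0,-0.083],"delta_rot":[0,0,0],"hand":-0.4},{"translation":[0,0,0],"delta_rot":[0,0,0],"hand":-0.4},{"translation":[0,0,0],"delta_rot":[0,0,0],"hand":1},{"translation":[0,0,0],"delta_rot":[0,0,0],"hand":1},{"translation":[0,0,0],"delta_rot":[0,0,0],"hand":1},{"translation":[0,0,0],"delta_rot":[0,0,0],"hand":1},{"translation":[0,0,0],"delta_rot":[0,0,0],"hand":1}]}}

```text
t: 7.22
position: [0.547, 0.0028, 0.0105]
orientation: [[0.939, 0.344, 0.004], [0.344, -0.939, 0.001], [0.004, 0.0, -1.0]]
ft_force: [-1.1, 1.2, 8.2]
grip_width: 0.0293
```

Request:
{"name": "play_rows", "arguments": {"moves": [{"translation":[0,0,0.1],"delta_rot":[0,0,0],"hand":1},{"translation":[0,0,0.1],"delta_rot":[0,0,0.0645],"hand":1},{"translation":[0,0,0.1],"delta_rot":[0,0,0.0645],"hand":1},{"translation":[-0.004,0.1,0.01],"delta_rot":[0,0,0.0645],"hand":1},{"translation":[-0.004,0.1,0],"delta_rot":[0,0,0.0645],"hand":1},{"translation":[-0.004,0.1,0],"delta_rot":[0,0,0.0645],"hand":1},{"translation":[-0.004,0.1,0],"delta_rot":[0,0,0.0645],"hand":1},{"translation":[-0.004,0.1,0],"delta_rot":[0,0,0.0645],"hand":1},{"translation":[-0.004,0.1,0],"delta_rot":[0,0,0.0645],"hand":1},{"translation":[-0.004,0.1,0],"delta_rot":[0,0,0.0645],"hand":1}]}}

```text
t: 8.05
position: [0.5337, 0.2847, 0.1338]
orientation: [[0.299, 0.954, 0.001], [0.954, -0.299, 0.001], [0.002, 0.001, -1.0]]
ft_force: [1.3, -0.1, -0.8]
grip_width: 0.03
```

Request:
{"name": "play_rows", "arguments": {"moves": [{"translation":[0,0.02,0],"delta_rot":[0,0,0],"hand":1},{"translation":[0,0,0],"delta_rot":[0,0,0],"hand":1},{"translation":[0,0,0],"delta_rot":[0,0,0],"hand":1}]}}

```text
t: 8.3
position: [0.534, 0.2906, 0.1331]
orientation: [[0.303, 0.953, 0.001], [0.953, -0.303, 0.0], [0.0, 0.001, -1.0]]
ft_force: [-0.1, -0.1, 0.1]
grip_width: 0.0293
```

Request:
{"name": "play_rows", "arguments": {"moves": [{"translation":[0,0,-0.08],"delta_rot":[0,0,0],"hand":1},{"translation":[0,0,-0.08],"delta_rot":[0,0,0],"hand":1},{"translation":[0,0,-0.07],"delta_rot":[0,0,0],"hand":1},{"translation":[0,0,-0.03],"delta_rot":[0,0,0],"hand":1},{"translation":[0,0,-0.01],"delta_rot":[0,0,0],"hand":1},{"translation":[0,0,0],"delta_rot":[0,0,0],"hand":1},{"translation":[0,0,0],"delta_rot":[0,0,0],"hand":1}]}}

```text
t: 8.88
position: [0.5351, 0.2887, 0.0257]
orientation: [[0.307, 0.952, 0.001], [0.952, -0.307, -0.0], [0.0, 0.001, -1.0]]
ft_force: [-0.0, 0.2, -1.3]
grip_width: 0.0297
```

Request:
{"name": "play_rows", "arguments": {"moves": [{"translation":[0,0,-0.004],"delta_rot":[0,0,0],"hand":1},{"translation":[0,0,0],"delta_rot":[0,0,0],"hand":-0.15},{"translation":[0,0,0],"delta_rot":[0,0,0],"hand":-0.15},{"translation":[0,0,0],"delta_rot":[0,0,0],"hand":-0.15},{"translation":[0,0,0.05],"delta_rot":[0,0,0],"hand":-0.15},{"translation":[0,0,0.1],"delta_rot":[0,0,0],"hand":-0.15},{"translation":[0,0,0.1],"delta_rot":[0,0,0],"hand":-0.15},{"translation":[0,0,0.1],"delta_rot":[0,0,0],"hand":-0.15}]}}

```text
t: 9.55
position: [0.5337, 0.2899, 0.1642]
orientation: [[0.304, 0.953, -0.001], [0.953, -0.304, -0.001], [-0.001, -0.0, -1.0]]
ft_force: [0.6, 1.1, 0.6]
grip_width: 0.0493
```

Run:
```python
from h import *
c=snap('wrist','w6.png');c['fish']=1
s=manip.get_state();print(s['t'],s['position'],s['joint_positions'])
```

```text
9.6 [0.53828762 0.29137292 0.1723698 ] [-1.1254063   0.51821836  0.72527274  1.81356706 -0.41545013  0.95608499
 -0.5337607 ]
```

View pics/w6.png

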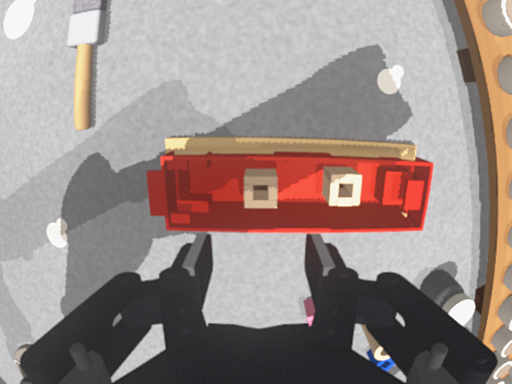

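Both squares stand upright in the lower tote, at (261,189) and (342,187). Next I measure the tote rim from this view and move to the other tote.

```bash
cat >> h.py <<'E'
def tote(s,P,z):
    Q=np.array([pt(s,*p,z)[:2] for p in P]);l=[np.linalg.norm(Q[i]-Q[(i+1)%4]) for i in range(4)]
    d=(Q[2]+Q[3]-Q[0]-Q[1]);print('centre',Q.mean(0),'yaw',np.arctan2(d[1],d[0]),np.round(l,4));return Q
E
python3 - <<'E'
from h import *
c=snap('wrist');c['fish']=1
print(manip.get_state()['position'])
# arm has settled a little since w6: use redmask corners here
hsv=cv2.cvtColor(c['pixels'],cv2.COLOR_RGB2HSV)
m=cv2.inRange(hsv,(0,170,60),(6,255,255))|cv2.inRange(hsv,(174,170,60),(179,255,255))
n,lab,st,ce=cv2.connectedComponentsWithStats(m);i=1+st[1:,4].argmax();print(st[i],ce[i])
cs,_=cv2.findContours((lab==i).astype(np.uint8),cv2.RETR_EXTERNAL,cv2.CHAIN_APPROX_NONE)
P=max(cs,key=len);print(cv2.approxPolyDP(P,3,True)[:,0].tolist())
tote(c,[(162,156),(168,231),(425,230),(433,163)],.072)
W=np.array([pt(c,*q,.072)[:2] for q in P[:,0]],np.float32);print(cv2.minAreaRect(W*1000))
E
```

```text
[0.53813683 0.29158142 0.16951462]
[  146   156   277    76 12583] [279.65087817 191.22276087]
[[146, 174], [150, 215], [162, 215], [165, 229], [396, 230], [413, 227], [422, 165], [338, 161], [317, 156], [160, 159], [160, 173]]
centre [0.57863339 0.27660459] yaw -0.32285976106588515 [0.0687 0.2487 0.0677 0.2456]
((564.9537353515625, 282.4015197753906), (68.05766296386719, 249.96078491210938), 71.60684967041016)
```

Request:
{"name": "play_rows", "arguments": {"moves": [{"translation":[0,-0.1,0],"delta_rot":[0,0,-0.075],"hand":-1},{"translation":[0,-0.1,0],"delta_rot":[0,0,-0.075],"hand":-1},{"translation":[0,-0.1,0],"delta_rot":[0,0,-0.075],"hand":-1},{"translation":[0,-0.1,0],"delta_rot":[0,0,-0.075],"hand":-1},{"translation":[0,-0.1,0],"delta_rot":[0,0,-0.075],"hand":-1},{"translation":[0,-0.1,0],"delta_rot":[0,0,-0.075],"hand":-1},{"translation":[0,-0.1,0],"delta_rot":[0,0,-0.075],"hand":-1},{"translation":[0,-0.1,0],"delta_rot":[0,0,-0.075],"hand":-1},{"translation":[0,-0.1,0],"delta_rot":[0,0,-0.075],"hand":-1},{"translation":[0,-0.1,0],"delta_rot":[0,0,-0.075],"hand":-1}]}}

```text
t: 10.48
position: [0.5337, -0.1111, 0.1629]
orientation: [[0.997, 0.079, 0.0], [0.079, -0.997, 0.0], [0.0, -0.0, -1.0]]
ft_force: [0.5, -0.4, 0.5]
grip_width: 0.0852
```

Request:
{"name": "play_rows", "arguments": {"moves": [{"translation":[0,-0.1,0],"delta_rot":[0,0,-0.05],"hand":-1},{"translation":[0,-0.1,0],"delta_rot":[0,0,-0.05],"hand":-1},{"translation":[0,-0.1,0],"delta_rot":[0,0,-0.05],"hand":-1},{"translation":[0,-0.1,0],"delta_rot":[0,0,-0.05],"hand":-1},{"translation":[-0.02,-0.075,0],"delta_rot":[0,0,0],"hand":-1},{"translation":[0,0,0],"delta_rot":[0,0,0],"hand":-1},{"translation":[0,0,0],"delta_rot":[0,0,0],"hand":-1}]}}

```text
t: 11.07
position: [0.5246, -0.302, 0.1629]
orientation: [[0.973, -0.233, -0.0], [-0.233, -0.973, -0.001], [-0.0, 0.001, -1.0]]
ft_force: [0.4, -0.3, -0.6]
grip_width: 0.0852
```

```bash
cat >> h.py <<'E'
def red(c,z,guess=None):
    hsv=cv2.cvtColor(c['pixels'],cv2.COLOR_RGB2HSV)
    m=cv2.inRange(hsv,(0,170,60),(6,255,255))|cv2.inRange(hsv,(174,170,60),(179,255,255))
    n,lab,st,ce=cv2.connectedComponentsWithStats(m);i=1+st[1:,4].argmax()
    cs,_=cv2.findContours((lab==i).astype(np.uint8),cv2.RETR_EXTERNAL,cv2.CHAIN_APPROX_NONE)
    P=max(cs,key=len);print(st[i],cv2.approxPolyDP(P,3,True)[:,0].tolist());return P[:,0]
E
python3 - <<'E'
from h import *
c=snap('wrist','w7.png');c['fish']=1
s=manip.get_state();print(s['t'],s['position'],np.degrees(np.arctan2(s['orientation'][1,1],s['orientation'][0,1])),s['grip_width'],s['joint_positions'])
red(c,.06)
E
```

```text
11.1167 [ 0.52560946 -0.29984295  0.16258588] -103.26421398369914 0.08558336433860138 [-0.29353699  0.66347257  1.03964337  1.83971478 -0.66525657  1.03615549
 -0.78507242]
[  215    55    80   262 14626] [[216, 56], [217, 187], [225, 306], [236, 306], [238, 315], [272, 316], [274, 307], [286, 306], [293, 57]]
```

View pics/w7.png

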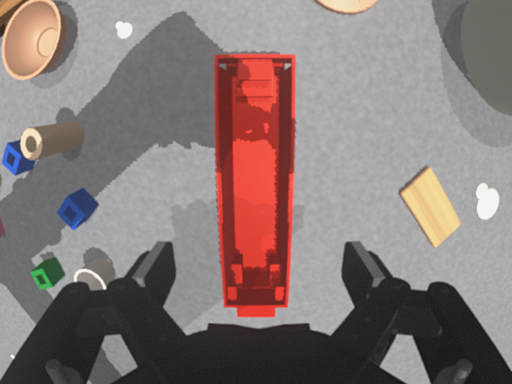

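The empty tote is at (256,180), lip toward the robot, aligned between the jaws. Its rim corners are at (216,56), (294,56), (225,306) and (286,306).

Run:
```python
from h import *
c=snap('wrist');c['fish']=1
P=red(c,.06);s=manip.get_state()
print(s['position'],np.degrees(np.arctan2(s['orientation'][1,1],s['orientation'][0,1])))
tote(c,[(225.5,306),(286,306),(293.5,56),(216,56)],.06)
```

```text
[  219    55    79   262 14456] [[219, 56], [220, 195], [227, 306], [237, 306], [240, 316], [275, 316], [278, 306], [289, 305], [297, 59], [280, 55]]
[ 0.5262668  -0.29858087  0.16245872] -103.1419069541969
centre [ 0.52472782 -0.29756895] yaw -0.22976555707665164 [0.0619 0.2356 0.0626 0.236 ]
```

Request:
{"name": "play_rows", "arguments": {"moves": [{"translation":[0,0,-0.09],"delta_rot":[0,0,0],"hand":-1},{"translation":[0,0,-0.09],"delta_rot":[0,0,0],"hand":-1},{"translation":[0,0,-0.09],"delta_rot":[0,0,0],"hand":-1},{"translation":[0,0,-0.086],"delta_rot":[0,0,0],"hand":-1},{"translation":[0,0,0],"delta_rot":[0,0,0],"hand":-1},{"translation":[0,0,0],"delta_rot":[0,0,0],"hand":1},{"translation":[0,0,0],"delta_rot":[0,0,0],"hand":1},{"translation":[0,0,0],"delta_rot":[0,0,0],"hand":1},{"translation":[0,0,0],"delta_rot":[0,0,0],"hand":1}], "squeeze": 50}}

```text
t: 11.92
position: [0.5274, -0.2999, 0.0225]
orientation: [[0.974, -0.227, 0.003], [-0.227, -0.974, -0.001], [0.003, 0.0, -1.0]]
ft_force: [0.1, -0.1, -2.0]
grip_width: 0.0654
```

Request:
{"name": "play_rows", "arguments": {"moves": [{"translation":[0,0,0.05],"delta_rot":[0,0,0],"hand":1},{"translation":[0,0,0.1],"delta_rot":[0,0,0],"hand":1},{"translation":[0,0,0.1],"delta_rot":[0,0,0],"hand":1},{"translation":[0,0,0.1],"delta_rot":[0,0,0],"hand":1},{"translation":[0,0,0.1],"delta_rot":[0,0,0],"hand":1},{"translation":[0.0045,0.058,0],"delta_rot":[0,0,0.075],"hand":1},{"translation":[0.0045,0.058,0],"delta_rot":[0,0,0.075],"hand":1},{"translation":[0.0045,0.058,0],"delta_rot":[0,0,0.075],"hand":1},{"translation":[0.0045,0.058,0],"delta_rot":[0,0,0.075],"hand":1},{"translation":[0.0045,0.058,0],"delta_rot":[0,0,0.075],"hand":1}]}}

```text
t: 12.75
position: [0.5351, -0.1826, 0.2017]
orientation: [[0.934, 0.356, 0.002], [0.356, -0.934, 0.0], [0.002, 0.0, -1.0]]
ft_force: [1.1, -0.4, -2.0]
grip_width: 0.0654
```

Request:
{"name": "play_rows", "arguments": {"moves": [{"translation":[0.0045,0.058,0],"delta_rot":[0,0,0.075],"hand":1},{"translation":[0.0045,0.058,0],"delta_rot":[0,0,0.075],"hand":1},{"translation":[0.0045,0.058,0],"delta_rot":[0,0,0.075],"hand":1},{"translation":[0.0045,0.058,0],"delta_rot":[0,0,0.075],"hand":1},{"translation":[0.0045,0.058,0],"delta_rot":[0,0,0.075],"hand":1},{"translation":[0.0045,0.058,0],"delta_rot":[0,0,0.075],"hand":1},{"translation":[0.0045,0.058,0],"delta_rot":[0,0,0.075],"hand":1},{"translation":[0.0045,0.058,0],"delta_rot":[0,0,0.075],"hand":1},{"translation":[0.0045,0.058,0],"delta_rot":[0,0,0.075],"hand":1},{"translation":[0.0045,0.058,0],"delta_rot":[0,0,0.075],"hand":1}]}}

```text
t: 13.58
position: [0.5531, 0.0492, 0.2017]
orientation: [[0.029, 1.0, 0.002], [1.0, -0.029, 0.001], [0.001, 0.002, -1.0]]
ft_force: [0.1, 0.3, -1.2]
grip_width: 0.0657
```

Run:
```python
from h import *
s=manip.get_state();print(s['t'],s['position'],np.degrees(np.arctan2(s['orientation'][1,1],s['orientation'][0,1])),s['grip_width'],s['joint_positions'],s['ft_force'])
```

```text
13.5833 [0.55313451 0.04921146 0.20174636] -1.6507019968583863 0.06567722798368075 [-0.7373328   0.36586659  0.68021211  1.91151133 -0.27955316  0.95754801
  0.04417906] [ 0.07961039  0.34972115 -1.16673116]
```

Request:
{"name": "play_rows", "arguments": {"moves": [{"translation":[0.0043,0.052,0],"delta_rot":[0,0,0.074],"hand":1},{"translation":[0.0043,0.052,0],"delta_rot":[0,0,0.074],"hand":1},{"translation":[0.0043,0.052,0],"delta_rot":[0,0,0.074],"hand":1},{"translation":[0.0043,0.052,0],"delta_rot":[0,0,0.074],"hand":1},{"translation":[0.0043,0.052,0],"delta_rot":[0,0,0.074],"hand":1},{"translation":[0.0043,0.052,0],"delta_rot":[0,0,0.074],"hand":1},{"translation":[0.0043,0.052,0],"delta_rot":[0,0,0.074],"hand":1},{"translation":[0.0043,0.052,0],"delta_rot":[0,0,0.074],"hand":1},{"translation":[0.0043,0.052,0],"delta_rot":[0,0,0.074],"hand":1},{"translation":[0.0043,0.052,0],"delta_rot":[0,0,0.074],"hand":1}]}}

```text
t: 14.42
position: [0.5706, 0.2569, 0.2018]
orientation: [[-0.906, 0.424, 0.002], [0.424, 0.906, 0.0], [-0.001, 0.001, -1.0]]
ft_force: [-0.3, 0.6, -1.5]
grip_width: 0.065
```

Request:
{"name": "play_rows", "arguments": {"moves": [{"translation":[0.004,0.052,0],"delta_rot":[0,0,0.074],"hand":1},{"translation":[0,0,-0.07],"delta_rot":[0,0,0],"hand":1},{"translation":[0,0,-0.07],"delta_rot":[0,0,0],"hand":1},{"translation":[0,0,0],"delta_rot":[0,0,0],"hand":1},{"translation":[0,0,0],"delta_rot":[0,0,0],"hand":1},{"translation":[0,0,0],"delta_rot":[0,0,0],"hand":1}]}}

```text
t: 14.92
position: [0.5729, 0.2769, 0.1464]
orientation: [[-0.947, 0.321, 0.002], [0.321, 0.947, 0.001], [-0.002, 0.001, -1.0]]
ft_force: [0.1, 0.0, -1.3]
grip_width: 0.0655
```

Run:
```python
from h import *
a=snap('scene');b=snap('side');c=snap('wrist')
s=manip.get_state();print(s['t'],s['position'],np.degrees(np.arctan2(s['orientation'][1,1],s['orientation'][0,1])),s['grip_width'],s['orientation'][:,2])
for n,i in zip('abc',(a,b,c)): np.save(n+'.npy',i,allow_pickle=True)
def crop(im,x,y,w,h,k):
    c=cv2.resize(im[y:y+h,x:x+w],None,fx=k,fy=k,interpolation=cv2.INTER_CUBIC)
    for i in range(0,w,10):
        cv2.line(c,(i*k,0),(i*k,6),(255,255,255),1)
        if i%20==0: cv2.putText(c,str(x+i),(i*k,16),0,.35,(255,255,0),1)
    for i in range(0,h,10):
        cv2.line(c,(0,i*k),(6,i*k),(255,255,255),1)
        if i%20==0: cv2.putText(c,str(y+i),(7,i*k+4),0,.35,(255,255,0),1)
    return c
o=np.zeros((600,800,3),np.uint8)
def put(c,x,y): o[y:y+c.shape[0],x:x+c.shape[1]]=c[:600-y,:800-x]
put(crop(a['pixels'],345,110,75,150,4),0,0);put(crop(b['pixels'],160,55,125,90,4),300,0)
o[362:600,300:617]=cv2.resize(c['pixels'],(317,238),interpolation=cv2.INTER_AREA)
cv2.imwrite('pics/c3.png',o[:,:,::-1])
```

```text
15.0667 [0.57308646 0.27743076 0.14664265] 71.29322344273595 0.06548817139726636 [ 0.00285154  0.00158849 -0.99999467]
```

View pics/c3.png

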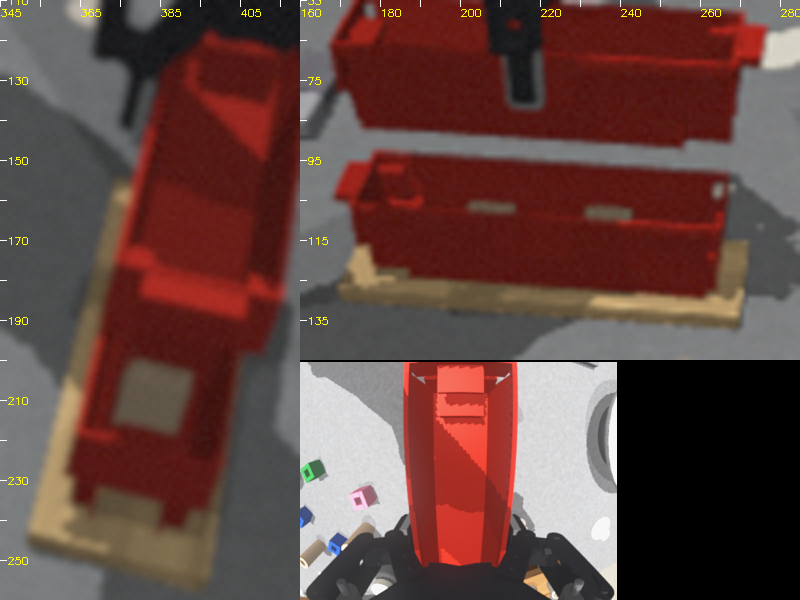

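The upper tote's lip now points away from the robot and it hangs level above the lower one. The side crop shows both near rim edges, and the scene crop both far ends, so I can compare the totes within the same cameras.

Run:
```python
from h import *
np.set_printoptions(precision=4,suppress=True)
a=np.load('a.npy',allow_pickle=True).item();b=np.load('b.npy',allow_pickle=True).item()
def seg(n,s,p,q,z):
    P=pt(s,*p,z)[:2];Q=pt(s,*q,z)[:2];print(n,P,Q,'mid',(P+Q)/2,'len',np.linalg.norm(P-Q),'ang',np.arctan2(*(Q-P)[::-1]))
zu=.184
seg('U near edge side',b,(168.2,66.2),(269.2,71),zu)
seg('L near edge side',b,(173.2,106.2),(265.7,111.5),.072)
seg('L near edge side0',b,(172.4,106.4),(265,112.4),.072)
seg('U end scene',a,(374.5,175.5),(415.7,184),zu)
seg('L end scene',a,(364.5,218.7),(400.7,227),.072)
# expected positions from TCP pose for U, same quantities
y=np.radians(71.3+90-180);R=np.array([[np.cos(y),-np.sin(y)],[np.sin(y),np.cos(y)]]);c0=np.array([.5731,.2774])
print('expect near mid',c0+R@(0,-.033),'expect end mid',c0+R@(.12,0),y)
```

```text
U near edge side [0.4553 0.2758] [0.6803 0.2049] mid [0.5678 0.2404] len 0.23584343801026814 ang -0.30512816091651535
L near edge side [0.4492 0.2803] [0.6756 0.208 ] mid [0.5624 0.2441] len 0.23765978742518418 ang -0.3091186265255845
L near edge side0 [0.4471 0.2798] [0.673  0.2046] mid [0.56   0.2422] len 0.23803674668493097 ang -0.321524697273823
U end scene [0.6791 0.2083] [0.698  0.2696] mid [0.6886 0.2389] len 0.06410045274434209 ang 1.2720750105633205
L end scene [0.6761 0.2118] [0.6947 0.2729] mid [0.6854 0.2424] len 0.06381805820666905 ang 1.2753112872389885
expect near mid [0.5625 0.2461] expect end mid [0.6868 0.2389] -0.3263765701229394
```

Request:
{"name": "play_rows", "arguments": {"moves": [{"translation":[-0.012,0.006,0],"delta_rot":[0,0,0],"hand":1},{"translation":[0,0,-0.05],"delta_rot":[0,0,0],"hand":1},{"translation":[0,0,-0.05],"delta_rot":[0,0,0],"hand":1},{"translation":[0,0,-0.03],"delta_rot":[0,0,0],"hand":1},{"translation":[0,0,-0.01],"delta_rot":[0,0,0],"hand":1},{"translation":[0,0,0],"delta_rot":[0,0,0],"hand":1},{"translation":[0,0,0],"delta_rot":[0,0,0],"hand":1}]}}

```text
t: 15.65
position: [0.5675, 0.2798, 0.0892]
orientation: [[-0.947, 0.32, 0.001], [0.32, 0.947, 0.0], [-0.001, 0.001, -1.0]]
ft_force: [0.5, -0.8, -0.1]
grip_width: 0.0654
```

Request:
{"name": "play_rows", "arguments": {"moves": [{"translation":[0,0,-0.008],"delta_rot":[0,0,0],"hand":1},{"translation":[0,0,0],"delta_rot":[0,0,0],"hand":1},{"translation":[0,0,0],"delta_rot":[0,0,0],"hand":1}]}}

```text
t: 15.9
position: [0.5678, 0.2799, 0.0862]
orientation: [[-0.947, 0.32, 0.002], [0.32, 0.947, 0.001], [-0.001, 0.001, -1.0]]
ft_force: [0.8, -0.0, 0.0]
grip_width: 0.0652
```

Run:
```python
from h import *
a=snap('scene');b=snap('side')
s=manip.get_state();print(s['t'],s['position'],s['ft_force'],s['moment'])
def crop(im,x,y,w,h,k): return cv2.resize(im[y:y+h,x:x+w],None,fx=k,fy=k,interpolation=cv2.INTER_CUBIC)
o=np.zeros((600,800,3),np.uint8)
p=crop(a['pixels'],345,110,75,150,4);o[:,:300]=p
p=crop(b['pixels'],160,60,125,85,4);o[:340,300:]=p
cv2.imwrite('pics/c4.png',o[:,:,::-1])
```

```text
16.0 [0.56783943 0.27993438 0.08613968] [ 1.61126586 -0.26898672  1.10163755] [ 0.04065774 -0.07923984 -0.02680677]
```

View pics/c4.png

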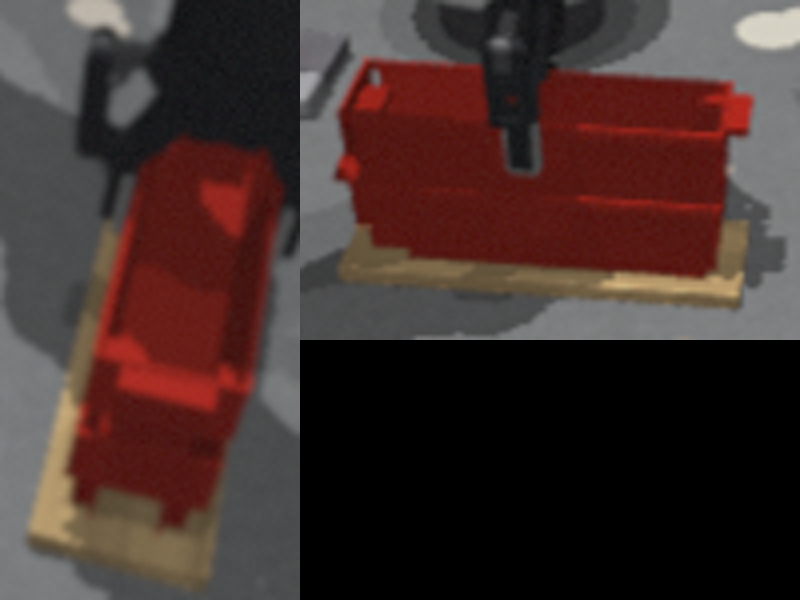

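The upper tote sits squarely inside the lower rim with its lip at the far end. I'll press a touch more and release.

Request:
{"name": "play_rows", "arguments": {"moves": [{"translation":[0,0,-0.004],"delta_rot":[0,0,0],"hand":1},{"translation":[0,0,0],"delta_rot":[0,0,0],"hand":1},{"translation":[0,0,0],"delta_rot":[0,0,0],"hand":-1},{"translation":[0,0,0],"delta_rot":[0,0,0],"hand":-1},{"translation":[0,0,0],"delta_rot":[0,0,0],"hand":-1},{"translation":[0,0,0],"delta_rot":[0,0,0],"hand":-1},{"translation":[0,0,0],"delta_rot":[0,0,0],"hand":-1}]}}

```text
t: 16.58
position: [0.5669, 0.2796, 0.0834]
orientation: [[-0.947, 0.32, -0.0], [0.32, 0.947, -0.0], [0.0, -0.0, -1.0]]
ft_force: [-0.1, 0.3, -0.6]
grip_width: 0.0856
```

Request:
{"name": "play_rows", "arguments": {"moves": [{"translation":[0,0,0.05],"delta_rot":[0,0,0],"hand":-1},{"translation":[0,0,0.1],"delta_rot":[0,0,0],"hand":-1},{"translation":[0,0,0.1],"delta_rot":[0,0,0],"hand":-1},{"translation":[0,0,0.1],"delta_rot":[0,0,0],"hand":-1},{"translation":[0,0,0.05],"delta_rot":[0,0,0],"hand":-1},{"translation":[0,0,0],"delta_rot":[0,0,0],"hand":-1},{"translation":[0,0,0],"delta_rot":[0,0,0],"hand":-1}]}}

```text
t: 17.17
position: [0.5677, 0.28, 0.245]
orientation: [[-0.947, 0.32, 0.002], [0.32, 0.947, 0.002], [-0.002, 0.002, -1.0]]
ft_force: [-1.3, -0.3, -0.8]
grip_width: 0.0853
```

Run:
```python
from h import *
c=snap('wrist','w8.png');c['fish']=1
s=manip.get_state();print(s['t'],s['position'],s['joint_positions'])
P=red(c,.124)
```

```text
17.2167 [0.56672518 0.27958526 0.24329317] [-0.80507423  0.40703089  0.33451737  1.66899121 -0.1472809   1.09081308
  0.81736228]
[  222    55    74   252 13540] [[240, 55], [238, 61], [223, 61], [228, 296], [239, 297], [241, 306], [274, 306], [276, 297], [287, 296], [295, 62], [277, 61], [275, 55]]
```

View pics/w8.png

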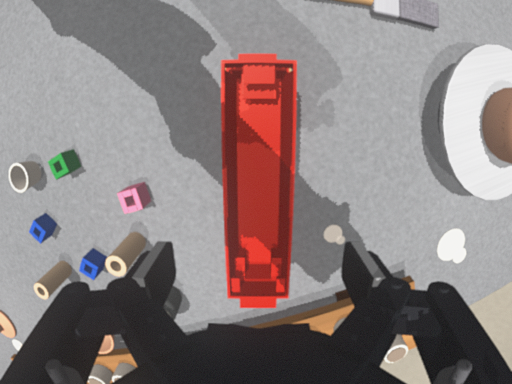

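The upper tote is stacked and released: its lip is at the bottom (258,302) and the lower tote's lip at the top (258,58). The cup, blocks and tubes are undisturbed. Next, the tubes.

Request:
{"name": "play_rows", "arguments": {"moves": [{"translation":[0.0096,-0.041,0],"delta_rot":[0,0,-0.0765],"hand":-1},{"translation":[0.0096,-0.041,0],"delta_rot":[0,0,-0.0765],"hand":-1},{"translation":[0.0096,-0.041,0],"delta_rot":[0,0,-0.0765],"hand":-1},{"translation":[0.0096,-0.041,0],"delta_rot":[0,0,-0.0765],"hand":-1},{"translation":[0.0096,-0.041,0],"delta_rot":[0,0,-0.0765],"hand":-1},{"translation":[0.0096,-0.041,0],"delta_rot":[0,0,-0.0765],"hand":-1},{"translation":[0.0096,-0.041,0],"delta_rot":[0,0,-0.0765],"hand":-1},{"translation":[0.0096,-0.041,0],"delta_rot":[0,0,-0.0765],"hand":-1},{"translation":[0.0096,-0.041,0],"delta_rot":[0,0,-0.0765],"hand":-1},{"translation":[0.0096,-0.041,0],"delta_rot":[0,0,-0.0765],"hand":-1}]}}

```text
t: 18.05
position: [0.6044, 0.1147, 0.2416]
orientation: [[-0.037, 0.999, -0.003], [0.999, 0.037, -0.001], [-0.001, -0.003, -1.0]]
ft_force: [0.2, 0.3, -0.6]
grip_width: 0.0854
```

Request:
{"name": "play_rows", "arguments": {"moves": [{"translation":[0.0096,-0.041,-0.03],"delta_rot":[0,0,-0.0765],"hand":-0.6},{"translation":[0.0096,-0.041,-0.03],"delta_rot":[0,0,-0.0765],"hand":-0.6},{"translation":[0.0096,-0.041,-0.03],"delta_rot":[0,0,-0.0765],"hand":-0.6},{"translation":[0,0,0],"delta_rot":[0,0,0],"hand":-0.6},{"translation":[0,0,0],"delta_rot":[0,0,0],"hand":-0.6}]}}

```text
t: 18.47
position: [0.6156, 0.0654, 0.2055]
orientation: [[0.312, 0.95, -0.004], [0.95, -0.312, -0.002], [-0.003, -0.003, -1.0]]
ft_force: [1.4, 0.4, 0.1]
grip_width: 0.0682
```

Run:
```python
from h import *
np.set_printoptions(precision=4,suppress=True)
c0={'fish':1}
a=snap('scene');b=snap('side');c=snap('wrist','w9.png');c['fish']=1
s=manip.get_state();print(s['t'],s['position'],np.degrees(np.arctan2(s['orientation'][1,1],s['orientation'][0,1])),s['grip_width'])
print('jar',pt(a,287,240,.075),'bowl',pt(a,192,250,.045))
for g in((.617,.067),(.626,-.105)):
    print(proj(c,[*g,.08]));rects(c,proj(c,[*g,.06]),.08)
```

```text
18.6167 [0.6169 0.0678 0.2075] -17.978607650001 0.0682961752943455
jar [0.7283 0.0699 0.075 ] bowl [ 0.7301 -0.0995  0.045 ]
[258.1972 185.9053]
[245 157  34  45 908] [261.2489 176.6344] rect mm [621.9  72. ] [42.1 30.9] ang 72.1
[310.8707 319.3722]
[ 294  274   32   54 1132] [308.4735 300.1661] rect mm [631.2 -79. ] [80.4 30.6] ang 83.1
```

View pics/w9.png

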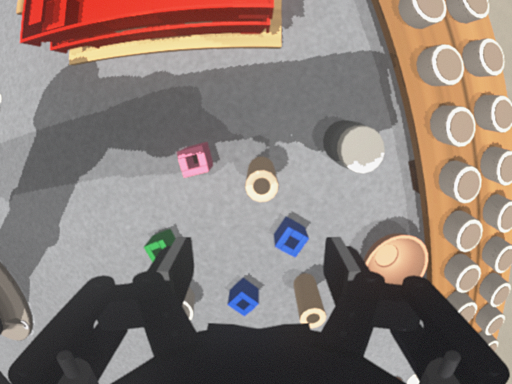

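Tube A's top ring is at (262,185), about 4 px from prediction, and tube B's at (313,319). The jar (360,150) is clear of the fingers.

Request:
{"name": "play_rows", "arguments": {"moves": [{"translation":[0.009,-0.004,-0.1],"delta_rot":[0,0,0],"hand":-0.6},{"translation":[0,0,-0.1],"delta_rot":[0,0,0],"hand":-0.6},{"translation":[0,0,-0.1],"delta_rot":[0,0,0],"hand":-0.6},{"translation":[0,0,-0.1],"delta_rot":[0,0,0],"hand":-0.6},{"translation":[0,0,0],"delta_rot":[0,0,0],"hand":-0.6},{"translation":[0,0,0],"delta_rot":[0,0,0],"hand":1},{"translation":[0,0,0],"delta_rot":[0,0,0],"hand":1},{"translation":[0,0,0],"delta_rot":[0,0,0],"hand":1},{"translation":[0,0,0],"delta_rot":[0,0,0],"hand":1},{"translation":[0,0,0],"delta_rot":[0,0,0],"hand":1}], "squeeze": 40}}

```text
t: 19.45
position: [0.6229, 0.0651, 0.0508]
orientation: [[0.312, 0.95, 0.005], [0.95, -0.312, 0.001], [0.003, 0.005, -1.0]]
ft_force: [-0.7, -0.5, 8.0]
grip_width: 0.0315
```

Run:
```python
from h import *
import os
# stacked rim pose from w8 (need its extrinsics: recompute from the scene/side cameras instead)
a=snap('scene');s=manip.get_state();print(s['t'],s['position'],s['grip_width'])
P=red(a,.124)
for n in('side',):
    b=snap(n);red(b,.124)
```

```text
19.5 [0.62289048 0.06509097 0.05078071] 0.03203589163397699
[ 363  122   56  119 4014] [[389, 122], [363, 224], [364, 234], [373, 230], [385, 234], [387, 240], [395, 236], [407, 204], [418, 129]]
[ 169   76   70   50 2985] [[174, 79], [169, 103], [179, 121], [225, 125], [228, 117], [237, 116], [235, 79]]
```

Request:
{"name": "play_rows", "arguments": {"moves": [{"translation":[0,0,0.1],"delta_rot":[0,0,0],"hand":1},{"translation":[0,0,0.1],"delta_rot":[0,0,0],"hand":1},{"translation":[0,0,0.1],"delta_rot":[0,0,0],"hand":1},{"translation":[0,0,0.1],"delta_rot":[0,0,0],"hand":1},{"translation":[-0.009,0.1,0],"delta_rot":[0,0,0],"hand":1},{"translation":[-0.008,0.1,0],"delta_rot":[0,0,0],"hand":1},{"translation":[-0.008,0.1,0],"delta_rot":[0,0,0],"hand":1},{"translation":[-0.008,0.1,0],"delta_rot":[0,0,0],"hand":1},{"translation":[-0.005,0.1,0],"delta_rot":[0,0,0],"hand":1},{"translation":[0,0,0],"delta_rot":[0,0,0],"hand":1}]}}

```text
t: 20.38
position: [0.603, 0.2774, 0.2081]
orientation: [[0.299, 0.954, -0.0], [0.954, -0.299, 0.007], [0.006, -0.002, -1.0]]
ft_force: [-1.2, 2.8, -2.5]
grip_width: 0.0318
```

Request:
{"name": "play_rows", "arguments": {"moves": [{"translation":[0,0,0],"delta_rot":[0,0,0],"hand":1},{"translation":[0,0,0],"delta_rot":[0,0,0],"hand":1}]}}

```text
t: 20.55
position: [0.6055, 0.2646, 0.2086]
orientation: [[0.311, 0.95, 0.001], [0.95, -0.311, 0.0], [0.0, 0.001, -1.0]]
ft_force: [0.4, 0.1, -0.8]
grip_width: 0.0318
```

Run:
```python
from h import *
c=snap('wrist','w10.png');c['fish']=1
s=manip.get_state();print(s['t'],s['position'],np.degrees(np.arctan2(s['orientation'][1,1],s['orientation'][0,1])),s['grip_width'])
red(c,.124)
y=-.32;R=np.array([[np.cos(y),-np.sin(y)],[np.sin(y),np.cos(y)]])
for q in((-.12,-.033),(-.12,.033),(.12,.033),(.12,-.033)):print(q,proj(c,[*(np.array([.5705,.279])+R@q),.124]))
```

```text
20.6 [0.60575267 0.26339007 0.20863637] -18.264097719116823 0.03175033868804103
[   81   146   294    88 18553] [[81, 163], [86, 195], [85, 161], [139, 165], [135, 175], [134, 168], [133, 178], [129, 166], [105, 171], [102, 166], [104, 176], [91, 177], [94, 206], [105, 206], [107, 210], [110, 206], [113, 218], [117, 213], [124, 218], [120, 220], [130, 221], [125, 218], [128, 215], [139, 218], [142, 214], [157, 222], [161, 216], [170, 222], [168, 216], [175, 223], [181, 221], [182, 226], [187, 226], [187, 221], [189, 226], [196, 224], [195, 229], [194, 226], [183, 230], [94, 226], [228, 232], [232, 205], [244, 194], [258, 192], [276, 204], [284, 233], [350, 233], [356, 218], [369, 218], [373, 175], [359, 172], [359, 159], [342, 158], [341, 150], [208, 146], [120, 151], [142, 154], [109, 157], [109, 151], [105, 158], [83, 158]]
(-0.12, -0.033) [ 88.22687198 229.02126179]
(-0.12, 0.033) [ 77.56484934 159.08234406]
(0.12, 0.033) [360.36422836 156.77528405]
(0.12, -0.033) [352.8127458  233.00198097]
```

View pics/w10.png

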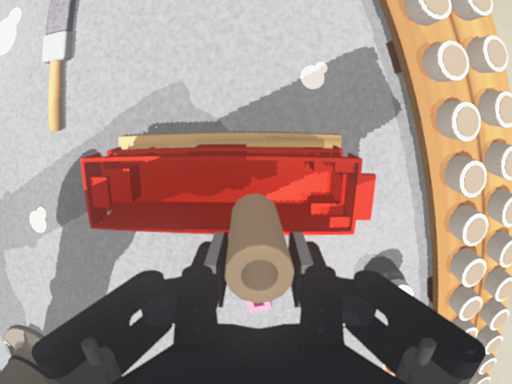

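The upper tote's rim corners, (91,228), (81,159), (360,157) and (352,233), match prediction within 3 px, and the tube hangs vertically. I'll lower it.

Request:
{"name": "play_rows", "arguments": {"moves": [{"translation":[0.007,0.007,0],"delta_rot":[0,0,0],"hand":1},{"translation":[0,0,-0.07],"delta_rot":[0,0,0],"hand":1},{"translation":[0,0,-0.07],"delta_rot":[0,0,0],"hand":1},{"translation":[0,0,-0.06],"delta_rot":[0,0,0],"hand":1},{"translation":[0,0,-0.024],"delta_rot":[0,0,0],"hand":1},{"translation":[0,0,0],"delta_rot":[0,0,0],"hand":1},{"translation":[0,0,0],"delta_rot":[0,0,0],"hand":1}]}}

```text
t: 21.18
position: [0.6089, 0.2667, 0.1187]
orientation: [[0.314, 0.95, 0.001], [0.95, -0.314, 0.0], [0.0, 0.001, -1.0]]
ft_force: [0.8, -1.0, -1.5]
grip_width: 0.0317
```

Request:
{"name": "play_rows", "arguments": {"moves": [{"translation":[0,0,-0.005],"delta_rot":[0,0,0],"hand":1},{"translation":[0,0,0],"delta_rot":[0,0,0],"hand":1},{"translation":[0,0,0],"delta_rot":[0,0,0],"hand":1}]}}

```text
t: 21.43
position: [0.6091, 0.2671, 0.1169]
orientation: [[0.313, 0.95, 0.002], [0.95, -0.313, 0.0], [0.001, 0.002, -1.0]]
ft_force: [0.7, -1.2, 1.4]
grip_width: 0.0315
```

Request:
{"name": "play_rows", "arguments": {"moves": [{"translation":[0,0,0],"delta_rot":[0,0,0],"hand":-0.25},{"translation":[0,0,0],"delta_rot":[0,0,0],"hand":-0.25},{"translation":[0,0,0],"delta_rot":[0,0,0],"hand":-0.25},{"translation":[0,0,0],"delta_rot":[0,0,0],"hand":-0.25},{"translation":[0,0,0.05],"delta_rot":[0,0,0],"hand":-0.25},{"translation":[0,0,0.1],"delta_rot":[0,0,0],"hand":-0.25},{"translation":[0,0,0.1],"delta_rot":[0,0,0],"hand":-0.25},{"translation":[0,0,0.07],"delta_rot":[0,0,0],"hand":-0.25}]}}

```text
t: 22.1
position: [0.6091, 0.2676, 0.2475]
orientation: [[0.312, 0.95, 0.003], [0.95, -0.312, 0.001], [0.002, 0.002, -1.0]]
ft_force: [1.4, 0.2, 0.7]
grip_width: 0.0534
```

Request:
{"name": "play_rows", "arguments": {"moves": [{"translation":[0.0047,-0.0932,0],"delta_rot":[0,0,0],"hand":-0.5},{"translation":[0.0047,-0.0932,0],"delta_rot":[0,0,0],"hand":-0.5},{"translation":[0.0047,-0.0932,0],"delta_rot":[0,0,0],"hand":-0.5},{"translation":[0.0047,-0.0932,0],"delta_rot":[0,0,0],"hand":-0.5},{"translation":[0.0047,-0.0932,0],"delta_rot":[0,0,0],"hand":-0.5},{"translation":[0.0047,-0.0932,0],"delta_rot":[0,0,0],"hand":-0.5},{"translation":[0.0047,-0.0932,0],"delta_rot":[0,0,0],"hand":-0.5},{"translation":[0.0047,-0.0932,0],"delta_rot":[0,0,0],"hand":-0.5},{"translation":[0.0047,-0.0932,0],"delta_rot":[0,0,0],"hand":-0.5},{"translation":[0.0047,-0.0932,0],"delta_rot":[0,0,0],"hand":-0.5}]}}

```text
t: 22.93
position: [0.6268, -0.1067, 0.2442]
orientation: [[0.312, 0.95, 0.0], [0.95, -0.312, 0.0], [0.0, 0.0, -1.0]]
ft_force: [0.8, -0.2, 1.1]
grip_width: 0.0641
```

Request:
{"name": "play_rows", "arguments": {"moves": [{"translation":[0,0,-0.09],"delta_rot":[0,0,0],"hand":-0.5},{"translation":[0,0,0],"delta_rot":[0,0,0],"hand":-0.5},{"translation":[0,0,0],"delta_rot":[0,0,0],"hand":-0.5},{"translation":[0,0,0],"delta_rot":[0,0,0],"hand":-0.5}]}}

```text
t: 23.27
position: [0.6275, -0.104, 0.2088]
orientation: [[0.31, 0.951, 0.0], [0.951, -0.31, 0.0], [0.001, 0.0, -1.0]]
ft_force: [0.7, -0.4, 0.7]
grip_width: 0.064
```

Run:
```python
from h import *
np.set_printoptions(precision=4,suppress=True)
c=snap('wrist','w11.png');c['fish']=1
s=manip.get_state();print(s['t'],s['position'],np.degrees(np.arctan2(s['orientation'][1,1],s['orientation'][0,1])),s['grip_width'])
g=proj(c,(.628,-.1055,.08));print(g)
rects(c,g,.08);rects(c,g,.08,lo=(5,30,190),hi=(30,190,255))
```

```text
23.3167 [ 0.6279 -0.1039  0.2093] -18.05680207832344 0.06406806065085
[258.4146 186.4585]
[243 157  33  45 991] [258.8274 177.5883] rect mm [630.6 -99.2] [42.4 30.2] ang 71.9
[242 170  34  32 532] [258.8816 185.1955] rect mm [ 628.2 -105.3] [30.5 30.5] ang 27.3
```

Request:
{"name": "play_rows", "arguments": {"moves": [{"translation":[0,-0.003,-0.1],"delta_rot":[0,0,0],"hand":-0.5},{"translation":[0,0,-0.1],"delta_rot":[0,0,0],"hand":-0.5},{"translation":[0,0,-0.1],"delta_rot":[0,0,0],"hand":-0.5},{"translation":[0,0,-0.1],"delta_rot":[0,0,0],"hand":-0.5},{"translation":[0,0,0],"delta_rot":[0,0,0],"hand":-0.5},{"translation":[0,0,0],"delta_rot":[0,0,0],"hand":1},{"translation":[0,0,0],"delta_rot":[0,0,0],"hand":1},{"translation":[0,0,0],"delta_rot":[0,0,0],"hand":1},{"translation":[0,0,0],"delta_rot":[0,0,0],"hand":1},{"translation":[0,0,0],"delta_rot":[0,0,0],"hand":1}]}}

```text
t: 24.15
position: [0.6295, -0.1068, 0.0515]
orientation: [[0.312, 0.95, 0.006], [0.95, -0.312, -0.0], [0.002, 0.006, -1.0]]
ft_force: [0.0, 0.4, 8.3]
grip_width: 0.0313
```

Request:
{"name": "play_rows", "arguments": {"moves": [{"translation":[0,0,0],"delta_rot":[0,0,0],"hand":1}]}}

```text
t: 24.23
position: [0.6296, -0.1068, 0.0516]
orientation: [[0.312, 0.95, 0.006], [0.95, -0.312, -0.0], [0.002, 0.006, -1.0]]
ft_force: [0.1, 0.6, 8.2]
grip_width: 0.031
```

Request:
{"name": "play_rows", "arguments": {"moves": [{"translation":[0,0,0.1],"delta_rot":[0,0,0],"hand":1},{"translation":[0,0,0.1],"delta_rot":[0,0,0],"hand":1},{"translation":[0,0,0.1],"delta_rot":[0,0,0],"hand":1},{"translation":[0,0,0.1],"delta_rot":[0,0,0],"hand":1},{"translation":[0,0,0.03],"delta_rot":[0,0,0],"hand":1}]}}

```text
t: 24.65
position: [0.6299, -0.1079, 0.2282]
orientation: [[0.313, 0.95, 0.011], [0.95, -0.313, -0.0], [0.003, 0.01, -1.0]]
ft_force: [1.3, -1.4, -0.5]
grip_width: 0.031
```

Request:
{"name": "play_rows", "arguments": {"moves": [{"translation":[-0.024,0.099,0],"delta_rot":[0,0,0],"hand":1},{"translation":[-0.024,0.099,0],"delta_rot":[0,0,0],"hand":1},{"translation":[-0.024,0.099,0],"delta_rot":[0,0,0],"hand":1},{"translation":[-0.024,0.099,0],"delta_rot":[0,0,0],"hand":1},{"translation":[-0.024,0.099,0],"delta_rot":[0,0,0],"hand":1},{"translation":[-0.024,0.099,0],"delta_rot":[0,0,0],"hand":1},{"translation":[-0.024,0.099,0],"delta_rot":[0,0,0],"hand":1},{"translation":[-0.024,0.099,0],"delta_rot":[0,0,0],"hand":1},{"translation":[-0.024,0.099,0],"delta_rot":[0,0,0],"hand":1},{"translation":[-0.024,0.099,0],"delta_rot":[0,0,0],"hand":1}]}}

```text
t: 25.48
position: [0.5303, 0.2916, 0.2214]
orientation: [[0.312, 0.95, 0.001], [0.95, -0.312, 0.002], [0.002, 0.0, -1.0]]
ft_force: [0.9, 0.7, -1.0]
grip_width: 0.0309
```

Request:
{"name": "play_rows", "arguments": {"moves": [{"translation":[0,0,0],"delta_rot":[0,0,0],"hand":1},{"translation":[0,0,0],"delta_rot":[0,0,0],"hand":1},{"translation":[0,0,0],"delta_rot":[0,0,0],"hand":1},{"translation":[0,0,0],"delta_rot":[0,0,0],"hand":1}]}}

```text
t: 25.82
position: [0.5317, 0.2878, 0.2208]
orientation: [[0.314, 0.949, 0.001], [0.949, -0.314, 0.0], [0.0, 0.001, -1.0]]
ft_force: [0.2, -0.0, -1.1]
grip_width: 0.031
```

Run:
```python
from h import *
c=snap('wrist','w12.png');c['fish']=1
s=manip.get_state();print(s['t'],s['position'],np.degrees(np.arctan2(s['orientation'][1,1],s['orientation'][0,1])),s['grip_width'])
g=proj(c,(.6085,.2665,.147));print('tubeA expected top',g)
rects(c,g,.147);rects(c,g,.147,lo=(5,30,190),hi=(30,190,255))
```

```text
25.8667 [0.53173078 0.28764164 0.22070983] -18.3539329326063 0.03123397182425432
tubeA expected top [358.27097753 198.41695371]
[ 320  161   57   57 1720] [345.49418605 185.88255814] rect mm [600.6 275.6] [32.1 54.6] ang 39.3
[339 180  37  37 476] [355.81932773 193.40336134] rect mm [608.  266.8] [29.9 30.3] ang 70.7
```

Tube A's top measures (0.608, 0.267), standing as intended.

Request:
{"name": "play_rows", "arguments": {"moves": [{"translation":[0.002,0.008,0],"delta_rot":[0,0,0],"hand":1},{"translation":[0,0,-0.07],"delta_rot":[0,0,0],"hand":1},{"translation":[0,0,-0.08],"delta_rot":[0,0,0],"hand":1},{"translation":[0,0,-0.07],"delta_rot":[0,0,0],"hand":1},{"translation":[0,0,-0.03],"delta_rot":[0,0,0],"hand":1},{"translation":[0,0,-0.005],"delta_rot":[0,0,0],"hand":1},{"translation":[0,0,0],"delta_rot":[0,0,0],"hand":1},{"translation":[0,0,0],"delta_rot":[0,0,0],"hand":1}]}}

```text
t: 26.53
position: [0.5325, 0.2925, 0.1187]
orientation: [[0.313, 0.95, 0.001], [0.95, -0.313, 0.0], [0.0, 0.001, -1.0]]
ft_force: [1.2, 0.6, -1.5]
grip_width: 0.0309
```

Request:
{"name": "play_rows", "arguments": {"moves": [{"translation":[0,0,-0.003],"delta_rot":[0,0,0],"hand":1},{"translation":[0,0,0],"delta_rot":[0,0,0],"hand":1},{"translation":[0,0,0],"delta_rot":[0,0,0],"hand":1}]}}

```text
t: 26.78
position: [0.532, 0.2929, 0.1173]
orientation: [[0.312, 0.95, 0.0], [0.95, -0.312, 0.0], [0.0, 0.0, -1.0]]
ft_force: [-0.3, -0.6, -0.5]
grip_width: 0.0309
```

Request:
{"name": "play_rows", "arguments": {"moves": [{"translation":[0,0,-0.001],"delta_rot":[0,0,0],"hand":-0.25},{"translation":[0,0,0],"delta_rot":[0,0,0],"hand":-0.25},{"translation":[0,0,0],"delta_rot":[0,0,0],"hand":-0.25},{"translation":[0,0,0],"delta_rot":[0,0,0],"hand":-0.25},{"translation":[0,0,0.05],"delta_rot":[0,0,0],"hand":-0.25},{"translation":[0,0,0.1],"delta_rot":[0,0,0],"hand":-0.25},{"translation":[0,0,0.1],"delta_rot":[0,0,0],"hand":-0.25},{"translation":[0,0,0.1],"delta_rot":[0,0,0],"hand":-0.25},{"translation":[0,0,0],"delta_rot":[0,0,0],"hand":-0.25},{"translation":[0,0,0],"delta_rot":[0,0,0],"hand":-0.25}]}}

```text
t: 27.62
position: [0.5332, 0.2934, 0.2592]
orientation: [[0.312, 0.95, 0.004], [0.95, -0.312, 0.004], [0.005, 0.003, -1.0]]
ft_force: [-0.9, -0.5, -1.6]
grip_width: 0.0534
```

Run:
```python
from h import *
np.set_printoptions(precision=4,suppress=True)
c=snap('wrist','w13.png');c['fish']=1
s=manip.get_state();print(s['t'],s['position'],s['grip_width'],s['ft_force'])
for p in((.6085,.2665,.147),(.532,.2925,.147)):
    g=proj(c,p);print(g);rects(c,g,.147,lo=(5,30,150),hi=(30,190,255));rects(c,g,.147)
red(c,.124)
y=-.32;R=np.array([[np.cos(y),-np.sin(y)],[np.sin(y),np.cos(y)]])
for q in((-.12,-.033),(-.12,.033),(.12,.033),(.12,-.033)):print(q,proj(c,[*(np.array([.5705,.279])+R@q),.124]))
a=snap('scene')
for n,z,p in(('jar',.075,(287,240)),):print(n)
A=cv2.imread('pics/scene0.png')[:,:,::-1].astype(int);d=np.abs(A-a['pixels']).sum(2)
for n,(x,y,w,h) in dict(cup=(208,143,24,28),bowl=(163,240,56,45),jar=(272,228,30,44)).items():print(n,'mean diff',d[y:y+h,x:x+w].mean())
```

```text
27.6667 [0.5319 0.2931 0.2571] 0.05344021846868219 [-1.5979 -0.2775 -0.4419]
[344.4761 192.7385]
[327 173  34  37 469] [342.8166 190.1876] rect mm [607.9 267. ] [32.  31.4] ang 37.9
[ 313  161   48   49 1244] [334.0675 182.5748] rect mm [603.7 276.5] [32.1 53.2] ang 22.6
[256.054  191.8175]
[239 174  35  33 634] [256.0331 190.2839] rect mm [532.4 293.9] [29.4 30.2] ang 71.8
[ 239  158   35   50 1384] [256.0072 183.6488] rect mm [534.3 300.2] [44.5 30.3] ang 72.6
[ 178  145  243   73 9350] [[178, 153], [180, 184], [180, 155], [219, 160], [217, 181], [214, 162], [194, 163], [183, 172], [184, 197], [189, 201], [197, 199], [198, 204], [199, 197], [206, 200], [204, 195], [212, 199], [210, 203], [215, 200], [215, 205], [223, 205], [225, 199], [228, 204], [221, 197], [233, 198], [231, 207], [233, 200], [239, 199], [237, 186], [244, 163], [259, 157], [270, 166], [277, 204], [280, 197], [283, 204], [283, 199], [289, 201], [289, 197], [294, 204], [299, 197], [309, 204], [318, 195], [322, 202], [319, 204], [326, 202], [335, 209], [311, 176], [319, 161], [330, 160], [360, 185], [360, 198], [353, 207], [364, 198], [363, 192], [368, 203], [384, 203], [388, 213], [184, 214], [180, 197], [182, 215], [404, 216], [405, 207], [416, 204], [420, 171], [411, 169], [411, 158], [392, 157], [386, 150], [382, 151], [387, 151], [388, 156], [364, 154], [380, 150], [272, 145], [220, 147], [219, 150], [224, 147], [231, 151], [224, 154], [196, 152], [190, 147], [188, 152]]
(-0.12, -0.033) [178.4357 217.3503]
(-0.12, 0.033) [173.9767 152.8708]
(0.12, 0.033) [412.1351 156.2191]
(0.12, -0.033) [404.3847 216.4398]
jar
cup mean diff 6.002976190476191
bowl mean diff 6.45515873015873
jar mean diff 7.303787878787879
```

```bash
python3 -c "
from cell import manip
print(manip.job_done())"
```

```text
the job is handed in; nothing more can be done
None
```

The job is done and handed in, at about 28 s on the robot clock; it reports no verdict. Both square props stand in the lower tote. The empty tote was turned end for end and stacked on the lugs with its lip at the far end. Only then were the two tubes stood in it, and everything was released.

Last checks, before handing in:
- **Tubes:** the tops measured at (0.608, 0.267) and (0.532, 0.294), at the expected 0.147 m height. That is within about 2.5 mm of where I aimed, and the outlines are round, so they stand upright.
- **Upper tote:** the rim corners are within about 4 px of the expected stacked position. It was let go at the right height for resting on the lugs.
- **Cup, bowl and jar:** their regions in the scene picture are essentially unchanged from the start.
- **Square props:** I saw both standing upright before stacking. They are hidden under the upper tote now, so I could not check them again.

The two fixed cameras disagreed by about 7 mm on the lower tote's position. I used the wrist view and compared both totes within the same pictures instead. None of the checks failed.

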